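# Load a steep-taper tool holder into its holding stand and lock it

### The arm

A 7-joint arm with a two-finger parallel gripper is mounted at the origin on a cart in front of the work surface, level with it; the furniture and walls round the work are solid. World frame = base frame: x ahead of the robot, y to its left, z up, the work surface at z = 0. Lengths are in mm, angles in rad, forces in N, time in s.
With the tool pointing down it reaches from about 425 to 925 mm from the base axis. Payload 6.8 kg.
Tool frame: the origin (TCP) lies between the finger pads; the fingertips stand 22 mm ahead of it and the grasp point (between the pads) lies 3 mm ahead of it (bot.tip_extent is the distance from the TCP to the fingertips, in mm); z points along the fingers, y is the direction in which the jaws open and shut (so a half turn about z gives the same grasp; the last joint's range is limited). The gripper opens to 88 mm and grips with 3 to 60 N. Pads are 20 mm wide; open, the fingers measure 115 mm over their backs; the gripper's body (75 mm by 178 mm) begins 61 mm behind the grasp point.
Start: joints at [1.219, 0.477, 0.022, 1.555, -0.011, 1.109, -0.083], TCP at [162.947, -655.053, 244.664] pointing down, gripper open.
Joint ranges: [-2.96, 2.96], [-0.34, 2.1], [-1.41, 1.46], [0.24, 2.44], [-1.37, 4.51], [0.17, 1.92], [-2.96, 2.96]. Speed limits (rad/s): [2.39, 2.39, 3.14, 3.14, 3.14, 3.14, 3.14].

### API

Orientations are given as a unit quaternion [x, y, z, w].
In Python, from plant import bot, capture, camera_model gives the robot as it stands. The module is installed in compiled form; this text tells all that it offers.
- The arm moves only by the tool apply_moves, never from a script. Its argument "motion" is a list of rows, each a list of 7 numbers: the turn, a rotation vector about the world's x, y, z each as a share of 8 degrees, from -1 to 1, then the shift along the world's x, y, z each as a share of 0.05 m, from -1 to 1, then the opening, from 0 (shut) to 1 (fully open). In form: [[rx, ry, rz, dx, dy, dz, grip], ...]. A call has 1 to 8 rows; each row shifts and turns the commanded pose from where the row before left it; what a row does not reach is not made up. A row lasts 1/10 s, in which the tool goes at most 50 mm and 8.59 degrees, less where a joint would pass 70% of its speed; a pose out of reach is approached as far as the arm can. A call with a number of a shift or a turn outside -1 to 1 is refused whole. A call with a gripper value outside its range is refused whole. The fingers move at their own pace and stop on an object; "newtons" is the grip in N (left out, the last holds). Time passes only in rows, so rows that do not move let the fingers close. It gives the time, the measured TCP pose, the force and the opening at its end, in the units of the state.
- bot.get_obs(): the state, without advancing time (a new reading comes with each control period).
- capture(name): name is "scene" or "top" or "wrist"; returns (picture, depth): 400x640x3 uint8, red, green, blue; 400x640 float32, mm along the optical axis (not along the pixel's ray), 0 where there is no reading.
- camera_model(name): a dict with "camera_matrix" (3x3 intrinsics, pixels), "xyz" and "attitude" of the camera in the world. Camera axes: x right, y down, z forward; pixel columns grow to the right and rows downward; lengths in mm; the calibration is good to about 2 mm. A picture is of the moment at which its call begins: read the wrist's pose just before it. camera_model takes no time and is no camera call; for the wrist camera it gives the pose at the moment of the call.
- bot.finish_job(): hands the job in, once; it reports no verdict.
The state is a dict: "clock": time; "q": joint angles; "qd": joint speeds; "joint_efforts": joint torques, N m; "tool_pos": TCP position; "tcp_rot": TCP orientation; "contact_force": force on the tool from outside, world axes, zero at the start; "wrist_torque": the same for the moment, N m; "width": finger opening in mm.
Only numpy, scipy, OpenCV 4.12 (cv2) and the standard library are available. Lean on these libraries where they do the work, as an engineer would, in place of code of your own. Each camera call takes 0.05 s, during which the arm holds its last target.

### The job

Take the steel tool holder from the sloping rest and stand it upright in the round holding stand, taper down in the tapered socket, with the two slots of its flange over the stand's two keys and the flange flat on the stand. Set it in gently, without dropping it or banging it. Then swing the stand's locking bar round by its knob until it is fully home against its stop, in the groove of the flange, and leave the other things on the bench where they are.

Things in the scene. Friction and masses are not known exactly. Their poses are not given: they have to be found in the camera images.
- holder_grip (a point): Tool holder (plain turned steel, 130 mm long, 0.4 to 0.7 kg, loose): point on its axis at the middle of the place to grip, its smooth body 40 mm in diameter. z runs along the axis from taper to nose (up when standing in the stand); the body reaches from -24 to +36 mm along z and ends in a flat nose with a 16 mm bore. The flange has one slot on the +x and one on the -x side.
- tool_holder: The same holder, origin and axes as holder_grip. It starts in the sloping rest, axis 20 degrees from level: taper low and pointing roughly away from the robot, nose high, towards the robot; one slot faces up, one down. Both sides of the body are free there, and about 30 mm below its axis.
- holder_flange (a point): Middle of the flange's lower face, on the axis 47 mm from holder_grip on the taper side; axes as there. Flange: 52 mm in diameter, 19 mm thick, with a V-groove 7 mm wide round its middle and two slots 17 mm wide, 9 mm deep, right through it. The taper begins at this face with 31.8 mm in diameter and is 47 mm long, 18 mm in diameter at its small end.
- sloping_rest: Fixed rest: grey sloping plate on a base 84 mm wide, 126 mm long, with two black V-notched uprights, one just past the flange and one under the nose end; they stop 4 mm below the holder's axis and reach 32 mm to either side. Origin under its middle, on the bench; x points the way the taper points, seen from above.
- stand: Fixed steel holding stand: base plate 100 x 100 x 10 mm, round housing 83 mm in diameter, flat top 62 mm above the bench. Origin under its middle; x roughly away from the robot. Two dark keys on the top, at +x and -x, 18 to 30 mm from the axis, 13 mm wide (9 mm at the chamfered top), 5 mm high. Locking bar on its -y side.
- socket_mouth (a point): Middle of the mouth of the upright tapered socket, level with the stand's flat top, axes as the stand. Socket: 32.8 mm in diameter at the mouth, 48 mm deep. The holder is home when holder_flange lies at this point with its z up and its x along the stand's +x or -x; the taper then has 0.5 mm play all round.
- bar_knob (a point): Middle of the upright round black knob at the free end of the locking bar: 20 mm in diameter, from 78 to 120 mm above the bench, this point 99 mm above it. It moves on a level circle of 146 mm radius about bar_pivot.
- bar_pivot (a point): Upright pivot axis of the locking bar, 46 mm along x and -28 mm along y from the stand's axis; axes as the stand. The bar is flat steel, 14 mm wide, 5 mm thick, its middle 71.5 mm above the bench.
- lock_bar (a joint): Angle of the locking bar, rad. 0: fully home on its stop, the bar along the stand's x, knob on the -x side of the pivot, bar in the flange's groove. Grows as it opens, anticlockwise from above (knob out to the stand's -y side), to 1.25. Starts at 0.8 to 1.2 and stays where left; about 1.5 N at the knob moves it. It cannot close on a holder that is not home.
- hex_key: black L-shaped hex key, 94 x 28 x 4 mm, lying on the bench; to be left alone. Origin under its middle.
- ring_gauge: plain steel ring gauge, 58 mm across, 18 mm high; to be left alone. Origin under its middle.
- micrometer: steel outside micrometer, 130 x 44 x 16 mm, lying flat; to be left alone. Origin under its middle.
- dial_caliper: steel dial caliper, 235 x 74 x 23 mm, lying flat; to be left alone. Origin under its middle.

How it is judged (in metres and radians):
On the way:
1. the holder stands home in the stand's socket, slots over the keys, while the locking bar is still open (horizontal distance between holder_flange and socket_mouth below 0.0025 m and z of holder_flange in the frame of socket_mouth between -0.002 and 0.0015 m and angle between holder_grip's own z axis and vertical below 0.035 rad and angle between the x axis of holder_grip and the x axis of socket_mouth, either way round below 0.15 rad and value of joint lock_bar above 0.15 rad), for 0.2 s.
At the end, for the whole second after the job is handed in: The holder stands at rest in the socket: flange centre within 2.5 mm of the socket's middle, flange face at most 1.5 mm off the stand's top face, axis within 2 degrees of upright, slots over the keys (within 8.6 degrees); the locking bar is within 0.05 rad of fully home (horizontal distance between holder_flange and socket_mouth below 0.0025 m and z of holder_flange in the frame of socket_mouth between -0.002 and 0.0015 m and angle between holder_grip's own z axis and vertical below 0.035 rad and angle between the x axis of holder_grip and the x axis of socket_mouth, either way round below 0.15 rad and value of joint lock_bar below 0.05 rad and linear speed of tool_holder below 0.01 m/s); the robot touches nothing.
It fails at once if the holder is forced or banged into the stand (more than 90 N) (contact force between tool_holder and stand above 90 N).
It fails at once if the holder is dropped into the socket (moves faster than 0.4 m/s there) (horizontal distance between holder_flange and socket_mouth below 0.02 m and z of holder_flange in the frame of socket_mouth below 0.05 m and linear speed of tool_holder above 0.4 m/s).
It fails at once if the hex key, ring gauge, micrometer or dial caliper is moved by more than 30 mm (distance of any of hex_key, ring_gauge, micrometer, dial_caliper from where it was at the start of the episode above 0.03 m).
It also fails if it takes over 51 s, if anything falls off the work surface, if the arm or the gripper's body presses on something with over 40 N, if the wrist force passes 120 N, or if a joint passes its speed limit or range.

## Working session

There is one attempt and no reset: what is moved stays moved. The work goes in short steps, Python scripts to look and compute and a tool call to move; the robot and the scene stay as the last step left them, time stands still between calls to the robot, and variables do not carry over. Pictures are saved under pics/ and viewed, and the job is handed in when it is done.

Besides the shell and the picture viewer there is one more tool, called as name(argument=value, ...) on one line, values as JSON. apply_moves: Moves the arm, as the interface text tells. Its arguments: {"type":"object","properties":{"motion":{"type":"array"},"newtons":{"type":"number"}},"required":["motion"]}

```bash
mkdir -p pics; ls
python3 - <<'E'
from plant import bot,capture,camera_model
import cv2,numpy as np
print(bot.get_obs())
for n in ("scene","top"):
    im,d=capture(n); m=camera_model(n); print(n,m)
    cv2.imwrite(f"pics/{n}0.png",im[...,::-1]); np.save(f"pics/{n}0.npy",d); np.save(f"pics/{n}0im.npy",im)
print(camera_model("wrist"))
print(bot.get_obs()["clock"])
E
```

```text
pics
{'clock': 0.0, 'q': array([ 1.21888898,  0.47776121,  0.0223274 ,  1.55644229, -0.0115071 ,
        1.10929484, -0.08306467]), 'qd': array([-2.65797979e-03,  1.45285930e-03, -1.21705180e-03, -1.07246752e-03,
       -1.53792888e-06, -3.39601812e-03, -4.25427759e-04]), 'joint_efforts': array([-3.41878758e-04, -5.82845306e+01,  1.53425049e+00, -2.72607332e+01,
       -5.43848088e-02,  1.70858199e-02,  1.39808822e-04]), 'tool_pos': array([ 162.80622412, -654.49376419,  243.7113931 ]), 'tcp_rot': array([ 9.92574611e-01,  1.21634090e-01, -1.66821228e-04, -8.73117896e-04]), 'contact_force': array([0.00693416, 0.10078258, 0.02342845]), 'wrist_torque': array([-0.0004245 ,  0.01078782,  0.00494633]), 'width': 88.0788124348872}
scene {'camera_matrix': array([[398.00079656,   0.        , 320.4791196 ],
       [  0.        , 398.00079656, 198.88158508],
       [  0.        ,   0.        ,   1.        ]]), 'xyz': array([-480.87957636,  779.97110483,  695.00874517]), 'attitude': array([-0.35806241,  0.76416289, -0.48420348,  0.23107007])}
top {'camera_matrix': array([[410.08276138,   0.        , 319.08099138],
       [  0.        , 410.08276138, 202.15100874],
       [  0.        ,   0.        ,   1.        ]]), 'xyz': array([ 398.35836956,  -18.43559376, 1298.06311866]), 'attitude': array([ 0.71310468, -0.69954389,  0.03898034, -0.02450698])}
{'camera_matrix': array([[348.14280704,   0.        , 319.91896359],
       [  0.        , 348.14280704, 195.06012409],
       [  0.        ,   0.        ,   1.        ]]), 'xyz': array([ 235.04645543, -636.90787216,  384.17780051]), 'attitude': array([ 0.78049357, -0.609351  , -0.08674401,  0.10952909])}
0.1
```

View pics/top0.png

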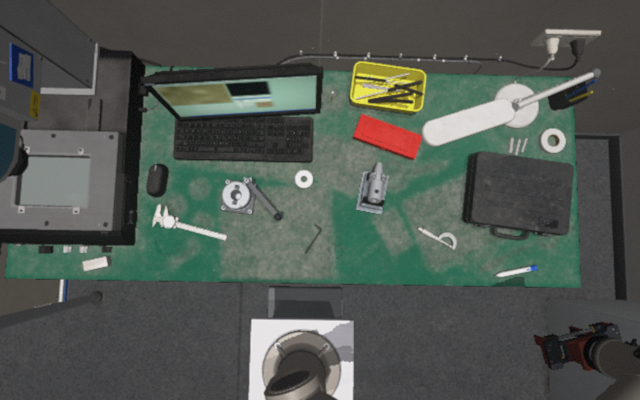

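View pics/scene0.png

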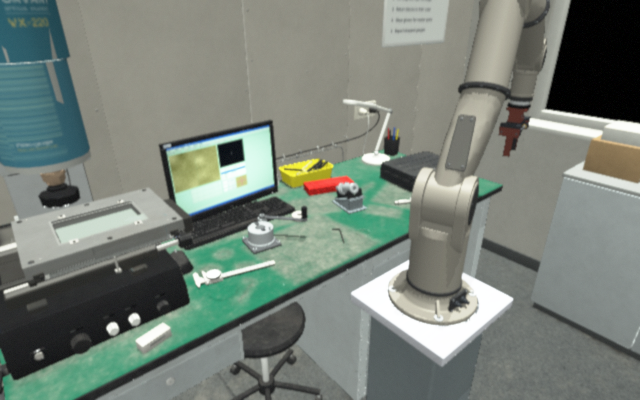

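The top view shows the stand at about (237,194), with its bar running to the knob at (278,215). The rest with the holder is at about (373,188), taper pointing up the image. The ring gauge is at (304,179), the hex key at (313,238), the caliper at (190,222) and the micrometer at (440,238).

```bash
cat > h.py <<'E'
import numpy as np,cv2
from scipy.spatial.transform import Rotation as R
from plant import bot,capture,camera_model
def ray(m,uv):
    K=np.array(m["camera_matrix"]);uv=np.atleast_2d(uv).astype(float)
    d=np.c_[(uv[:,0]-K[0,2])/K[0,0],(uv[:,1]-K[1,2])/K[1,1],np.ones(len(uv))]
    return np.array(m["xyz"]),d@R.from_quat(m["attitude"]).as_matrix().T
def plane(m,uv,z):
    o,d=ray(m,uv);return o+d*((z-o[2])/d[:,2])[:,None]
def dep(m,uv,D):
    o,d=ray(m,uv);uv=np.atleast_2d(uv).astype(int);return o+d*D[uv[:,1],uv[:,0]][:,None]
def cloud(m,D):
    v,u=np.mgrid[0:400,0:640];o,d=ray(m,np.c_[u.ravel(),v.ravel()])
    P=o+d*D.ravel()[:,None];P[D.ravel()==0]=np.nan;return P.reshape(400,640,3)
def proj(m,P):
    P=np.atleast_2d(P);c=(P-np.array(m["xyz"]))@R.from_quat(m["attitude"]).as_matrix()
    K=np.array(m["camera_matrix"]);return np.c_[c[:,0]/c[:,2]*K[0,0]+K[0,2],c[:,1]/c[:,2]*K[1,1]+K[1,2]]
E
python3 - <<'E'
from h import *
m=camera_model("top");D=np.load("pics/top0.npy");im=np.load("pics/top0im.npy")
P=cloud(m,D)
for n,uv in dict(standc=(237,194),knob=(279,216),ring=(304,179),rest=(373,190),nose=(370,208),taper=(377,165),hexk=(313,238),mic=(440,238),cal=(190,222),bench=(260,250)).items():
    print(n,P[uv[1],uv[0]].round(1))
a=im[145:265,200:460];cv2.imwrite("pics/top0c.png",cv2.resize(a[...,::-1],None,fx=3,fy=3,interpolation=cv2.INTER_CUBIC))
E
```

```text
standc [535.  214.7  11.4]
knob [463.   73.5 109.8]
ring [588.5   5.5   1.9]
rest [ 546.4 -201.3   93.9]
nose [ 499.4 -205.2    8.4]
taper [ 629.1 -219.2   54.1]
hexk [ 4.017e+02 -2.690e+01  3.000e-01]
mic [ 409.  -426.4   10.8]
cal [444.9 362.1  -4.6]
bench [361.  139.1  -4.4]
```

View pics/top0c.png

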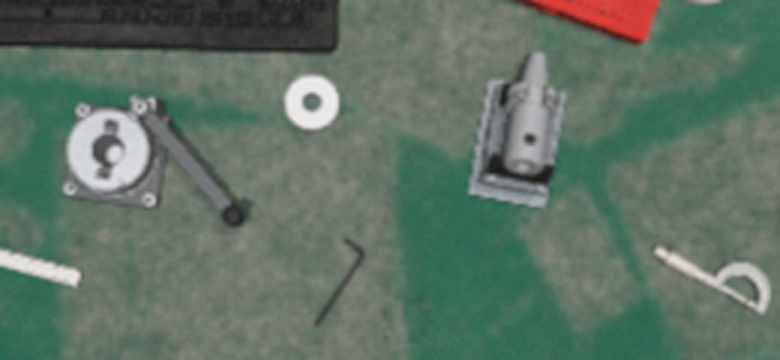

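Run:
```python
from h import *
m=camera_model("wrist");o=bot.get_obs()
T=R.from_quat(o["tcp_rot"]);print(T.as_matrix().round(3))
print(T.inv().apply(m["xyz"]-o["tool_pos"]).round(1),(T.inv()*R.from_quat(m["attitude"])).as_matrix().round(3))
# rough axis of holder and stand yaw from top depth
mt=camera_model("top");P=cloud(mt,np.load("pics/top0.npy"))
for (x0,x1,y0,y1) in ((200,260,170,220),(350,395,155,220)):
    Q=P[y0:y1,x0:x1].reshape(-1,3)
    for z in range(20,130,10):
        S=Q[(Q[:,2]>z)&(Q[:,2]<z+10)]
        if len(S): print(z,len(S),S.mean(0).round(1),S.min(0).round(0),S.max(0).round(0))
```

```text
[[ 0.97   0.241 -0.   ]
 [ 0.241 -0.97   0.002]
 [-0.    -0.002 -1.   ]]
[ 7.430e+01  1.000e-01 -1.404e+02] [[ 0.001 -0.961 -0.277]
 [ 1.     0.001 -0.   ]
 [ 0.    -0.277  0.961]]
20 33 [521.7 188.3  23.6] [479. 161.  20.] [573. 219.  30.]
30 35 [522.2 196.7  34.1] [486. 162.  30.] [571. 222.  40.]
40 27 [523.4 195.9  43.6] [489. 161.  40.] [576. 223.  48.]
50 160 [526.  208.3  57.5] [487. 162.  50.] [571. 249.  60.]
60 386 [529.8 205.7  63. ] [487. 144.  60.] [582. 248.  70.]
70 113 [547.9 163.5  74.4] [492. 137.  70.] [577. 215.  80.]
80 9 [569.4 174.4  82.1] [564. 168.  80.] [576. 183.  85.]
20 50 [ 574.3 -202.3   25.8] [ 555. -250.   20.] [ 598. -180.   30.]
30 69 [ 553.4 -203.4   35. ] [ 529. -248.   30.] [ 594. -176.   40.]
40 58 [ 536.9 -198.5   44.9] [ 491. -241.   40.] [ 637. -172.   50.]
50 148 [ 545.9 -210.    54.7] [ 493. -248.   50.] [ 636. -171.   60.]
60 73 [ 568.9 -212.4   65.4] [ 505. -245.   60.] [ 621. -175.   70.]
70 146 [ 564.1 -213.2   75.3] [ 507. -241.   70.] [ 608. -175.   80.]
80 140 [ 556.  -213.1   84.5] [ 509. -237.   80.] [ 597. -176.   90.]
90 122 [ 539.2 -210.1   94.9] [ 517. -226.   90.] [ 568. -189.  100.]
100 33 [ 528.8 -207.6  102.8] [ 519. -218.  100.] [ 543. -197.  107.]
```

apply_moves(motion=[[0,0,0,0.3,0.35,0.1,1],[0,0,-0.3,0.6,0.7,0.1,1],[0,0,-0.3,0.6,0.7,0.1,1],[0,0,-0.3,0.6,0.7,0,1],[0,0,-0.3,0.6,0.7,0,1],[0,0,-0.3,0.6,0.7,0,1],[0,0,-0.3,0.6,0.7,0,1],[0,0,-0.3,0.6,0.7,0,1]])

```text
clock: 0.9
tool_pos: [388.7, -390.8, 259.5]
tcp_rot: [1.0, -0.026, -0.0, -0.0]
contact_force: [0.7, -0.3, -0.3]
width: 88.1
```

apply_moves(motion=[[0,0,-0.3,0.6,0.7,0,1],[0,0,0,0.6,0.7,0,1],[0,0,0,0.6,0.7,0,1],[0,0,0,0.6,0.7,0,1],[0,0,0,0.6,0.7,0,1],[0,0,0,0.3,0.35,0,1],[0,0,0,0,0,0,1],[0,0,0,0,0,0,1]])

```text
clock: 1.7
tool_pos: [552.5, -200.2, 259.1]
tcp_rot: [0.999, -0.045, -0.001, 0.0]
contact_force: [0.1, -0.5, 0.7]
width: 87.8
```

```bash
cat >> h.py <<'E'
def snap(tag):
    m=camera_model("wrist");im,d=capture("wrist")
    cv2.imwrite(f"pics/{tag}.png",im[...,::-1]);np.savez(f"pics/{tag}.npz",im=im,d=d,**m)
    return m,im,d
def load(tag):
    z=np.load(f"pics/{tag}.npz");return {k:z[k] for k in("camera_matrix","xyz","attitude")},z["im"],z["d"]
def st():
    o=bot.get_obs();print("t",round(o["clock"],2),"pos",o["tool_pos"].round(1),"F",o["contact_force"].round(1),"w",round(o["width"],1),"\n q",np.array(o["q"]).round(2));print(R.from_quat(o["tcp_rot"]).as_matrix().round(4));return o
E
python3 - <<'E'
from h import *
st();snap("w1")
E
```

```text
t 1.7 pos [ 552.5 -200.2  259.1] F [ 0.1 -0.5  0.7] w 87.8 
 q [ 0.38  0.33 -0.18  1.74  0.07  1.08 -1.48]
[[ 9.959e-01 -9.060e-02 -1.300e-03]
 [-9.060e-02 -9.959e-01 -2.000e-04]
 [-1.200e-03  3.000e-04 -1.000e+00]]
```

View pics/w1.png

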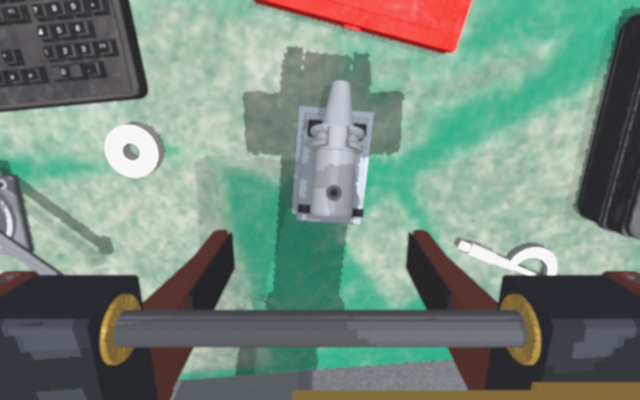

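The wrist view shows the holder in its rest: taper tip at (340,85), flange at about (337,135), body with the nose bore at (333,192). Next I fit its axis.

```bash
cat > fit.py <<'E'
from h import *
from scipy.optimize import least_squares
m,im,d=load("w1");P=cloud(m,d)
c=im[70:235,270:400];cv2.imwrite("pics/w1c.png",cv2.resize(c[...,::-1],None,fx=4.5,fy=3.6,interpolation=cv2.INTER_CUBIC))
def row(v):
    for u in range(296,380,4): print(u,P[v,u].round(0),end=' ')
    print()
row(165)
Q=P[140:185,300:370].reshape(-1,3)
# body: start guess axis
def res(p,Q,r):
    a=np.array([np.cos(p[3])*np.cos(p[2]),np.cos(p[3])*np.sin(p[2]),-np.sin(p[3])])  # towards taper
    c0=np.array([555,p[0],p[1]]);w=Q-c0
    return np.linalg.norm(w-np.outer(w@a,a),axis=1)-r
p=np.array([-208,72,-0.1,np.radians(20)])
for k in range(6):
    e=res(p,Q,20);S=Q[(abs(e)<(8 if k<3 else 4))&(Q[:,2]>p[1]-25)]
    s=least_squares(res,p,args=(S,20),loss="soft_l1");p=s.x
print("y,z at x=555:",p[:2],"yaw,pitch deg",np.degrees(p[2:]),"n",len(S),"rms",np.std(res(p,S,20)))
a=np.array([np.cos(p[3])*np.cos(p[2]),np.cos(p[3])*np.sin(p[2]),-np.sin(p[3])]);c0=np.array([555,p[0],p[1]])
# radius profile along axis
A=P[70:235,290:380].reshape(-1,3);w=A-c0;t=w@a;rr=np.linalg.norm(w-np.outer(t,a),axis=1);n=w@np.cross(a,np.cross([0,0,1],a))*1
up=np.cross(np.cross(a,[0,0,1]),a);up/=np.linalg.norm(up);lat=np.cross(up,a)
h=w@up;l=w@lat
for b in range(-80,130,4):
    k=(t>=b)&(t<b+4)&(rr<40)&(h>0)
    if k.sum()>2: print(b,k.sum(),"hmax",h[k].max().round(1),"lat",l[k].min().round(1),l[k].max().round(1),"med r top",np.median(rr[k&(abs(l)<8)]).round(1))
E
python3 fit.py
```

```text
296 [ 552. -173.    6.] 300 [ 557. -180.   36.] 304 [ 556. -184.   35.] 308 [ 556. -188.   35.] 312 [ 556. -193.   34.] 316 [ 565. -198.   83.] 320 [ 565. -202.   86.] 324 [ 565. -206.   89.] 328 [ 565. -209.   91.] 332 [ 565. -213.   90.] 336 [ 565. -216.   90.] 340 [ 564. -220.   90.] 344 [ 564. -224.   89.] 348 [ 563. -227.   86.] 352 [ 562. -231.   82.] 356 [ 551. -239.   34.] 360 [ 551. -244.   34.] 364 [ 545. -251.    7.] 368 [ 543. -256.    1.] 372 [ 542. -261.   -1.] 376 [ 542. -266.   -1.] 
y,z at x=555: [-213.98554616   72.54091342] yaw,pitch deg [-10.26600266  23.34497238] n 1781 rms 1.0955077779734559
-48 5 hmax 15.9 lat -7.5 4.3 med r top 15.8
-44 196 hmax 19.1 lat -19.4 19.1 med r top 17.5
-40 181 hmax 19.1 lat -19.4 19.4 med r top 18.2
-36 193 hmax 19.9 lat -18.8 19.7 med r top 18.6
-32 182 hmax 20.6 lat -19.8 19.1 med r top 18.9
-28 183 hmax 21.0 lat -19.4 19.5 med r top 19.6
-24 187 hmax 20.7 lat -19.0 19.8 med r top 19.7
-20 178 hmax 21.7 lat -19.7 19.9 med r top 19.7
-16 189 hmax 20.6 lat -19.6 19.6 med r top 19.6
-12 178 hmax 21.0 lat -19.0 19.9 med r top 19.6
-8 
[... 408 characters left out ...]
top 17.7
28 186 hmax 21.7 lat -20.0 20.5 med r top 18.0
32 320 hmax 27.9 lat -25.7 25.6 med r top 18.1
36 155 hmax 27.5 lat -24.5 25.8 med r top 18.3
40 95 hmax 18.9 lat -12.5 25.2 med r top 17.8
44 122 hmax 18.5 lat -25.5 24.4 med r top 17.5
48 121 hmax 18.6 lat -26.3 25.7 med r top 17.0
52 106 hmax 17.5 lat -13.7 13.7 med r top 16.5
56 102 hmax 17.6 lat -11.8 13.7 med r top 16.0
60 98 hmax 17.5 lat -11.8 12.5 med r top 15.6
64 93 hmax 16.9 lat -10.3 11.8 med r top 15.4
68 81 hmax 16.4 lat -10.1 11.2 med r top 15.0
72 82 hmax 16.6 lat -9.9 10.6 med r top 14.4
76 79 hmax 15.4 lat -9.8 10.6 med r top 14.1
80 72 hmax 15.0 lat -8.3 10.0 med r top 13.6
84 26 hmax 14.2 lat -8.2 9.4 med r top 13.2
```

View pics/w1c.png

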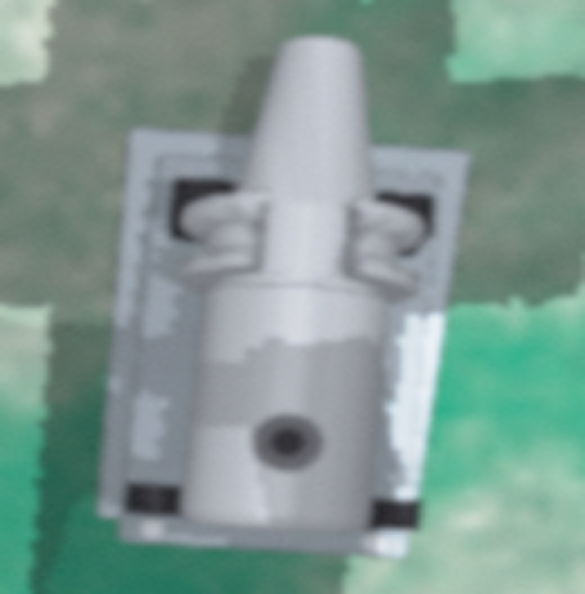

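```bash
cat >> fit.py <<'E'
print("----pitch fixed 20")
def res2(p,Q,r): return res(np.r_[p,np.radians(20)],Q,r)
q=p[:3]
for k in range(5):
    e=res2(q,Q,20);S=Q[(abs(e)<4)&(Q[:,2]>q[1]-25)];q=least_squares(res2,q,args=(S,20),loss="soft_l1").x
p=np.r_[q,np.radians(20)];print(p[:2],np.degrees(p[2]),len(S),np.std(res2(q,S,20)))
a=np.array([np.cos(p[3])*np.cos(p[2]),np.cos(p[3])*np.sin(p[2]),-np.sin(p[3])]);c0=np.array([555,p[0],p[1]])
A=P[70:235,290:380].reshape(-1,3);w=A-c0;t=w@a
up=np.cross(np.cross(a,[0,0,1]),a);up/=np.linalg.norm(up);lat=np.cross(up,a)
h=w@up;l=w@lat;rr=np.hypot(h,l)
for b in range(-52,100,3):
    k=(t>=b)&(t<b+3)&(rr<30)&(h>0)
    if k.sum()>2: print(b,k.sum(),"hmax",h[k].max().round(1),"lat",l[k].min().round(1),l[k].max().round(1))
k=(h>0)&(rr<20);print("t range",np.percentile(t[k],[0.3,99.7]))
dark=(im[70:235,290:380].reshape(-1,3).max(1)<60)&(abs(l)>21)&(abs(l)<34)&(h>-25)
D=np.c_[t,l,h][dark]
for s in (-1,1):
  for near in (0,1):
    E=D[(np.sign(D[:,1])==s)&((D[:,0]>0)==near)];print("upright",s,near,len(E),E.min(0).round(1),E.max(0).round(1),E.mean(0).round(1)) if len(E) else 0
E
python3 fit.py | sed -n '/----/,$p'
```

```text
----pitch fixed 20
[-213.93601462   72.50052018] -10.631972294737142 1757 1.1950746151167186
-46 22 hmax 18.5 lat -17.4 16.6
-43 134 hmax 21.4 lat -19.7 18.7
-40 141 hmax 21.4 lat -19.7 19.1
-37 141 hmax 22.0 lat -19.2 19.3
-34 140 hmax 21.5 lat -19.0 19.6
-31 136 hmax 22.3 lat -20.1 19.7
-28 141 hmax 22.2 lat -19.8 19.2
-25 143 hmax 22.5 lat -19.3 19.5
-22 134 hmax 21.9 lat -19.0 19.7
-19 134 hmax 22.8 lat -19.8 19.8
-16 140 hmax 21.4 lat -19.8 19.4
-13 142 hmax 20.9 lat -19.2 19.6
-10 134 hmax 21.6 lat -18.9 19.9
-7 129 hmax 21.9 lat -18.6 19.3
-4 139 hmax 21.9 lat -19.9 19.5
-1 139 hmax 21.3 lat -19.2 19.8
2 134 hmax 21.6 lat -18.8 20.0
5 130 hmax 21.1 lat -18.8 19.4
8 141 hmax 21.1 lat -19.7 19.6
11 138 hmax 20.9 lat -19.3 19.9
14 131 hmax 21.3 lat -18.9 20.0
17 96 hmax 20.0 lat -16.4 17.6
20 257 hmax 24.9 lat -25.2 25.6
23 144 hmax 25.3 lat -24.5 25.7
26 102 hmax 20.0 lat -18.4 20.4
29 141 hmax 20.1 lat -19.8 20.5
32 216 hmax 24.4 lat -24.1 25.7
35 198 hmax 25.9 lat -25.5 26.0
38 101 hmax 25.3 lat -24.2 24.2
41 68 hmax 16.4 lat -11.2 13.3
44 89 hmax 16.4 lat -13.6 15.2
47 89 hmax 15.8 lat -13.4 14.6
50 85 hmax 15.7 lat -13.4 13.8
53 79 hmax 14.3 lat -11.8 14.0
56 78 hmax 14.1 lat -11.5 13.4
59 76 hmax 14.1 lat -11.5 13.4
62 76 hmax 13.6 lat -11.3 12.8
65 67 hmax 13.1 lat -9.9 12.2
68 67 hmax 12.9 lat -9.7 11.5
71 60 hmax 12.3 lat -9.5 11.6
74 61 hmax 12.3 lat -9.4 11.0
77 60 hmax 10.9 lat -8.0 10.4
80 51 hmax 10.3 lat -7.8 10.4
83 54 hmax 9.7 lat -7.7 9.8
86 3 hmax 8.0 lat -7.6 -2.1
t range [-43.27814492  85.68316091]
upright -1 0 26 [-39.8 -28.5  -5.7] [-34.8 -22.8  -1.6] [-37.2 -25.1  -3.7]
upright -1 1 10 [ 46.2 -26.6  -4.7] [ 48.8 -21.2  -2.9] [ 47.7 -24.4  -3.7]
upright 1 0 36 [-40.1  21.1  -6.8] [-35.   29.8  -1.5] [-37.7  25.5  -4.1]
upright 1 1 26 [ 39.7  21.  -23.7] [48.3 27.5 -1.8] [45.9 25.  -4.4]
```

The fit gives the grip point at about (547.6, -212.6, 75.3). The axis has yaw -10° and pitch 20°, and the measured length of about 129 mm agrees with the 130 mm given. The nose upright lies 27–32 mm towards the nose. I approach with the tool leaning 40° forward.

apply_moves(motion=[[0,0,-0.6,-0.3,0,0,1],[-0.174,-0.985,0,-0.3,0,-0.2,1],[-0.174,-0.985,0,-0.3,0,-0.2,1],[-0.174,-0.985,0,-0.3,0,-0.2,1],[-0.174,-0.985,0,-0.3,0,-0.2,1],[-0.174,-0.985,0,0,0,-0.2,1],[0,0,0,0,0,0,1]])

```text
clock: 2.45
tool_pos: [475.9, -199.9, 217.0]
tcp_rot: [0.958, -0.082, 0.274, 0.017]
contact_force: [0.8, 0.3, -0.3]
width: 87.9
```

Run:
```python
from h import *
st();snap("w2")
```

```text
t 2.45 pos [ 475.9 -199.9  217. ] F [ 0.8  0.3 -0.3] w 87.9 
 q [ 0.4   0.06 -0.06  2.33 -0.44  0.23 -1.  ]
[[ 0.8364 -0.1673  0.522 ]
 [-0.1488 -0.9858 -0.0775]
 [ 0.5276 -0.0129 -0.8494]]
```

View pics/w2.png

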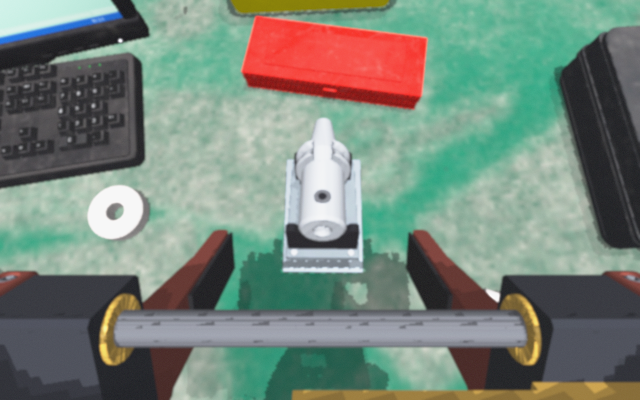

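apply_moves(motion=[[0,0,0,0.18,-0.05,-0.54,1],[0,0,0,0.18,-0.05,-0.55,1],[0,0,0,0,0,0,1]])

```text
clock: 2.8
tool_pos: [492.6, -195.9, 183.6]
tcp_rot: [0.959, -0.077, 0.274, 0.008]
contact_force: [-1.0, 0.4, -0.0]
width: 87.9
```

Run:
```python
from h import *
st()
```

```text
t 2.8 pos [ 492.6 -195.9  183.6] F [-1.   0.4 -0. ] w 87.9 
 q [ 0.2   0.14  0.14  2.34 -0.88  0.18 -0.57]
[[ 0.8382 -0.1524  0.5236]
 [-0.1432 -0.988  -0.0584]
 [ 0.5262 -0.026  -0.85  ]]
```

Run:
```python
from h import *
m=camera_model("top");P=cloud(m,np.load("pics/top0.npy"))
Q=P[60:165,140:330].reshape(-1,3)
for y0 in range(0,480,60):
    for z in (10,40,80,150,220,280,340):
        S=Q[(Q[:,1]>=y0)&(Q[:,1]<y0+60)&(Q[:,2]>z)&(Q[:,2]<z+60)]
        if len(S)>3: print(y0,z,len(S),"xmin",S[:,0].min().round(0),"xmax",S[:,0].max().round(0),end=" | ")
    print()
```

```text
0 10 1035 xmin 642.0 xmax 962.0 | 0 40 207 xmin 786.0 xmax 961.0 | 0 80 154 xmin 793.0 xmax 944.0 | 0 150 183 xmin 796.0 xmax 806.0 | 0 220 215 xmin 798.0 xmax 807.0 | 0 280 396 xmin 796.0 xmax 844.0 | 
60 10 1036 xmin 642.0 xmax 962.0 | 60 40 208 xmin 780.0 xmax 962.0 | 60 80 188 xmin 788.0 xmax 939.0 | 60 150 176 xmin 791.0 xmax 800.0 | 60 220 212 xmin 792.0 xmax 802.0 | 60 280 388 xmin 791.0 xmax 837.0 | 
120 10 1038 xmin 641.0 xmax 962.0 | 120 40 194 xmin 775.0 xmax 960.0 | 120 80 155 xmin 783.0 xmax 792.0 | 120 150 179 xmin 786.0 xmax 795.0 | 120 220 220 xmin 788.0 xmax 796.0 | 120 280 391 xmin 786.0 xmax 833.0 | 
180 10 1008 xmin 642.0 xmax 963.0 | 180 40 180 xmin 771.0 xmax 959.0 | 180 80 152 xmin 779.0 xmax 786.0 | 180 150 179 xmin 781.0 xmax 789.0 | 180 220 218 xmin 783.0 xmax 791.0 | 180 280 392 xmin 780.0 xmax 828.0 | 
240 10 956 xmin 641.0 xmax 962.0 | 240 40 177 xmin 765.0 xmax 780.0 | 240 80 149 xmin 772.0 xmax 781.0 | 240 150 180 xmin 775.0 xmax 783.0 | 240 220 214 xmin 777.0 xmax 787.0 | 240 280 391 xmin 776.0 xmax 821.0 | 
300 10 934 xmin 642.0 xmax 963.0 | 300 40 167 xmin 759.0 xmax 774.0 | 300 80 157 xmin 767.0 xmax 776.0 | 300 150 183 xmin 770.0 xmax 779.0 | 300 220 217 xmin 772.0 xmax 783.0 | 300 280 402 xmin 771.0 xmax 817.0 | 
360 10 812 xmin 642.0 xmax 962.0 | 360 40 114 xmin 758.0 xmax 769.0 | 360 80 112 xmin 758.0 xmax 771.0 | 360 150 142 xmin 761.0 xmax 773.0 | 360 220 169 xmin 763.0 xmax 777.0 | 360 280 263 xmin 765.0 xmax 813.0 | 
420 10 57 xmin 625.0 xmax 962.0 |
```

The wrist is at its J6 limit in this configuration, and the monitor at x≈780 limits how far the tool may lean back over the stand. So I will turn the jaws half round and use the other wrist branch for a steeper forward lean at the grasp. On the way I look at the stand.

apply_moves(motion=[[0.17,0.98,0,0,0,0.5,1],[0.17,0.98,0,0,0.5,0.5,1],[0.17,0.98,0,0.1,0.8,0.4,1],[0.17,0.98,0,0.1,0.8,0.2,1],[0,0,1,0.1,0.8,0,1],[0,0,1,0.1,0.8,0,1],[0,0,1,0.1,0.8,0,1],[0,0,1,0,0.8,0,1]])

```text
clock: 3.6
tool_pos: [526.0, 57.5, 231.5]
tcp_rot: [0.973, 0.204, 0.094, -0.059]
contact_force: [1.5, 1.2, 1.0]
width: 87.5
```

apply_moves(motion=[[0,0,1,0,0.8,0,1],[0,0,1,0,0.8,0,1],[0,0,1,0,0.5,0,1],[0,0,1,0,0,0,1],[0,0,0,0,0,0,1],[0,0,0,0,0,0,1]])

```text
clock: 4.2
tool_pos: [525.4, 160.6, 230.7]
tcp_rot: [0.881, 0.46, 0.073, -0.083]
contact_force: [-0.3, -0.1, -0.1]
width: 88.0
```

Run:
```python
from h import *
st();snap("s1")
```

```text
t 4.2 pos [525.4 160.6 230.7] F [-0.3 -0.1 -0.1] w 88.0 
 q [-0.43  0.24  0.15  1.96 -0.3   0.85 -0.7 ]
[[ 0.5669  0.8221  0.0529]
 [ 0.7977 -0.5639  0.2139]
 [ 0.2057 -0.0791 -0.9754]]
```

View pics/s1.png

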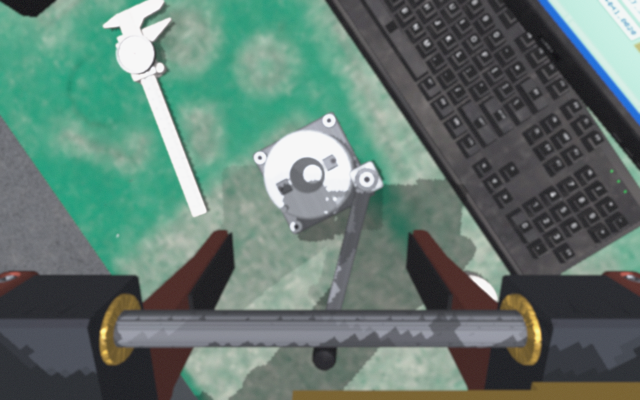

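The stand is in view: socket mouth at about (307,176), dark keys at about (284,187) and (331,162), bar pivot at (367,180), knob at (324,357) partly hidden by the gripper.

Run:
```python
from h import *
m,im,d=load("s1")
c=im[110:240,245:395];cv2.imwrite("pics/s1c.png",cv2.resize(c[...,::-1],None,fx=5,fy=4.5,interpolation=cv2.INTER_CUBIC))
P=cloud(m,d)
for uv in ((307,150),(290,165),(300,200),(284,187),(331,162),(367,180),(324,357),(345,260)): print(uv,P[uv[1],uv[0]].round(1))
# disc: depth points between 58 and 66
M=((P[...,2]>57)&(P[...,2]<68)).astype(np.uint8)*255
M[:, :245]=0;M[:,400:]=0;M[240:]=0;M[:110]=0
n,l,s,c=cv2.connectedComponentsWithStats(M);k=1+s[1:,4].argmax();print(s[k],c[k])
cn,_=cv2.findContours((l==k).astype(np.uint8),cv2.RETR_EXTERNAL,cv2.CHAIN_APPROX_NONE)
hull=cv2.convexHull(max(cn,key=len));p=plane(m,max(cn,key=len)[:,0],62)
(cc,r)=cv2.minEnclosingCircle(p[:,:2].astype(np.float32));print("enclosing",cc,r)
from scipy.optimize import least_squares
f=lambda q:np.hypot(p[:,0]-q[0],p[:,1]-q[1])-q[2]
s=least_squares(f,[*cc,41],loss="soft_l1",f_scale=0.7);print(s.x)
```

```text
(307, 150) [539.  226.9  62.8]
(290, 165) [518.2 224.5  63.1]
(300, 200) [507.4 192.5  62.7]
(284, 187) [502.6 210.6  67.1]
(331, 162) [551.2 205.   67.5]
(367, 180) [568.4 174.1  81.2]
(324, 357) [462.3  79.8 120.4]
(345, 260) [512.1 124.7  72.6]
[ 263  130  111   90 5245] [307.67893232 174.08026692]
enclosing (535.0208129882812, 204.2832489013672) 51.31901550292969
[526.20888013 208.14336716  40.98551314]
```

View pics/s1c.png

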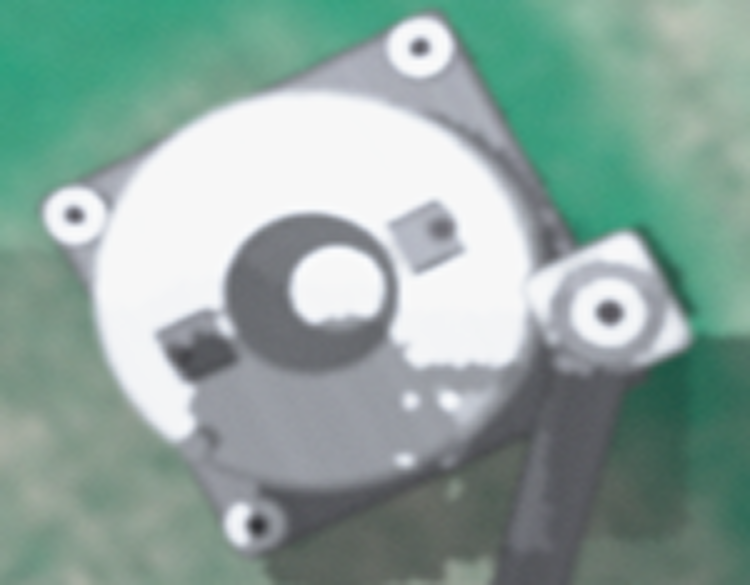

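Run:
```python
from h import *
m,im,d=load("s1")
f=lambda x,y:(245+(x+.5)/5-.5,110+(y+.5)/4.5-.5)
g=cv2.cvtColor(im,cv2.COLOR_RGB2GRAY)
print("mouth",plane(m,f(311,293),62))
k1=plane(m,f(428,235),67)[0];k2=plane(m,f(197,344),67)[0];print(k1,k2,(k1+k2)/2,np.degrees(np.arctan2(*(k1-k2)[1::-1])))
pv=plane(m,f(609,312),81)[0];print("pivot",pv)
# base plate screw heads, z~? corners
for c in ((420,47),(73,215),(258,525)): print(plane(m,f(*c),12)[0])
# mouth by rays of edge points
ang=np.linspace(0,2*np.pi,72,endpoint=False)
```

```text
mouth [[525.92390465 208.3058759   62.        ]]
[550.65454229 205.60233246  67.        ] [503.13195908 211.35579154  67.        ] [526.89325068 208.479062    67.        ] -6.9030830472739835
pivot [568.50270242 175.14447557  81.        ]
[572.3717248  245.41894937  12.        ]
[488.56804571 255.61078875  12.        ]
[479.41855636 171.59629568  12.        ]
```

Four independent measures put the stand axis at (526.0, 208.4), yaw -6.9°: mouth centre, key midpoint, base screws and housing circle. The pivot (568.5, 175.1) agrees too. Next I go back to the rest, turning the jaws half round on the way.

apply_moves(motion=[[-0.77,0.19,0,0,-0.4,0.2,1],[-0.77,0.19,0,0,-0.6,0.2,1],[0,0,1,0,-0.6,0.1,1],[0,0,1,-0.1,-0.6,0,1],[0,0,1,-0.1,-0.6,0,1],[0,0,1,-0.1,-0.6,0,1],[0,0,1,-0.1,-0.6,0,1],[0,0,1,-0.1,-0.6,0,1]])

```text
clock: 5.05
tool_pos: [499.1, -70.4, 255.7]
tcp_rot: [0.619, 0.785, -0.001, -0.001]
contact_force: [1.0, -0.3, -0.0]
width: 87.6
```

apply_moves(motion=[[0,0,1,0,-0.6,0,1],[0,0,1,0,-0.6,0,1],[0,0,1,0,-0.6,0,1],[0,0,1,0,-0.6,0,1],[0,0,1,0,-0.6,0,1],[0,0,1,0,-0.4,0,1],[0,0,1,0,0,0,1],[0,0,1,0,0,0,1]])

```text
clock: 5.85
tool_pos: [498.8, -240.1, 255.5]
tcp_rot: [0.11, 0.994, -0.003, -0.001]
contact_force: [-1.2, 0.3, -0.6]
width: 87.6
```

Run:
```python
from h import *
st()
```

```text
t 5.85 pos [ 498.8 -240.1  255.5] F [-1.2  0.3 -0.6] w 87.6 
 q [ 0.2   0.27  0.16  1.85 -0.04  1.03  1.72]
[[-0.9757  0.2192 -0.0036]
 [ 0.2192  0.9757 -0.0064]
 [ 0.0021 -0.007  -1.    ]]
```

apply_moves(motion=[[-0.82,0.145,0.11,0.3,0.2,0,1],[-0.82,0.145,0.11,0.3,0.2,0,1],[-0.82,0.145,0.11,0.3,0.2,0,1],[-0.174,-0.985,0,0,0,-0.2,1],[-0.174,-0.985,0,0,0,-0.2,1],[-0.174,-0.985,0,0,0,-0.3,1],[-0.174,-0.985,0,0,0,-0.3,1],[-0.174,-0.985,0,0,0,-0.3,1]])

```text
clock: 6.65
tool_pos: [545.9, -219.4, 211.7]
tcp_rot: [0.136, 0.936, -0.208, 0.25]
contact_force: [0.2, 0.2, 0.4]
width: 87.5
```

Run:
```python
from h import *
st()
```

```text
t 6.65 pos [ 545.9 -219.4  211.7] F [0.2 0.2 0.4] w 87.5 
 q [-0.29  0.21  0.36  2.25  1.1   0.43  0.37]
[[-0.8376  0.3597  0.4112]
 [ 0.151   0.8758 -0.4584]
 [-0.525  -0.3218 -0.7879]]
```

apply_moves(motion=[[-0.174,-0.985,0,0,0,-0.3,1],[-0.174,-0.985,0,0,0,-0.3,1],[0,0,0,0,0,-0.3,1],[0.63,-0.11,0.54,0,0.05,-0.2,1],[0.63,-0.11,0.54,0,0.05,-0.2,1],[0.3,-0.05,0.25,0,0.05,-0.1,1],[0,0,0,0,0,0,1]])

```text
clock: 7.35
tool_pos: [545.5, -227.4, 168.2]
tcp_rot: [0.11, 0.937, -0.118, 0.309]
contact_force: [0.0, -0.4, 0.3]
width: 87.4
```

Run:
```python
from h import *
o=st();m,im,d=snap("w3")
tz=R.from_quat(o["tcp_rot"]).as_matrix()[:,2]; ly=np.array([.1736,.985,0]);f=np.array([.985,-.1736,0])
print("fwd,lat",tz@f,tz@ly, "jaw.f",R.from_quat(o["tcp_rot"]).as_matrix()[:,1]@f)
```

```text
t 7.35 pos [ 545.5 -227.4  168.2] F [ 0.  -0.4  0.3] w 87.4 
 q [ 0.11  0.25  0.1   2.32  2.09  0.17 -0.51]
[[-0.7853  0.2791  0.5526]
 [ 0.1335  0.948  -0.2891]
 [-0.6045 -0.1532 -0.7817]]
fwd,lat 0.5944959069283805 -0.18879657120264834 jaw.f 0.1103840000506511
```

View pics/w3.png

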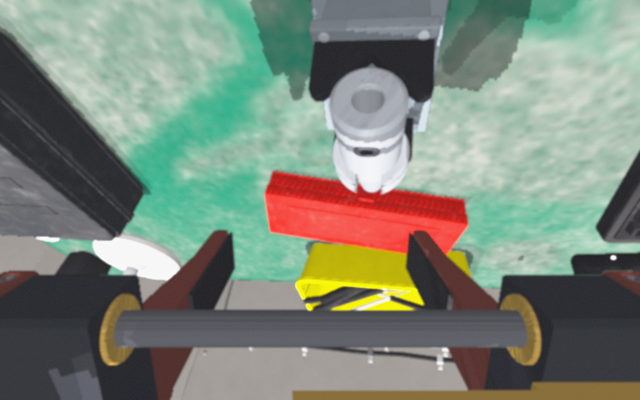

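apply_moves(motion=[[0,0,0,0,0.1,-0.3,1],[0,0,0,0,0.1,-0.3,1],[0,0,0,0,0.1,-0.3,1],[0.4,-0.07,0.34,0,0,-0.1,1],[0.4,-0.07,0.34,0,0,-0.1,1],[0.2,-0.035,0.17,0,0,0,1],[0,0,0,0,0,0,1]])

```text
clock: 8.1
tool_pos: [547.7, -209.4, 112.9]
tcp_rot: [0.075, 0.945, -0.036, 0.318]
contact_force: [-0.1, -0.7, 0.1]
width: 88.0
```

```bash
cat >> h.py <<'E'
def fl():
    o=st();M=R.from_quat(o["tcp_rot"]).as_matrix();tz=M[:,2];ly=np.array([.1736,.985,0]);f=np.array([.985,-.1736,0])
    print("fwd,lat",tz@f,tz@ly,"jaw.f",M[:,1]@f,"grasp",o["tool_pos"]+3*tz)
E
python3 -c "
from h import *
fl()"
```

```text
t 8.1 pos [ 547.7 -209.4  112.9] F [-0.1 -0.7  0.1] w 88.0 
 q [ 0.66  0.4  -0.43  2.31  2.71  0.21 -0.96]
[[-0.787   0.1653  0.5944]
 [ 0.1191  0.986  -0.1166]
 [-0.6054 -0.0209 -0.7957]]
fwd,lat 0.6057432828015052 -0.01161012892317589 jaw.f -0.008362303523469174 grasp [ 549.47143351 -209.76676957  110.52913713]
```

apply_moves(motion=[[0,0,0,-0.02,-0.03,-0.25,1],[-0.05,-0.25,0,-0.02,-0.03,-0.25,1],[-0.05,-0.25,0,0,0,-0.2,1],[0,0,0,0,0,0,1]])

```text
clock: 8.5
tool_pos: [544.4, -209.6, 75.8]
tcp_rot: [0.072, 0.934, -0.04, 0.349]
contact_force: [-0.3, -0.0, -0.2]
width: 88.0
```

```bash
python3 -c "
from h import *
fl();snap('w4')"
```

```text
t 8.5 pos [ 544.4 -209.6   75.8] F [-0.3 -0.  -0.2] w 88.0 
 q [ 0.76  0.53 -0.53  2.36  2.82  0.43 -0.99]
[[-0.7461  0.1629  0.6456]
 [ 0.1076  0.9864 -0.1245]
 [-0.6571 -0.0234 -0.7534]]
fwd,lat 0.6575715984572554 -0.010598677368559828 jaw.f -0.010740369419668352 grasp [ 546.31810051 -209.98127878   73.53136701]
```

View pics/w4.png

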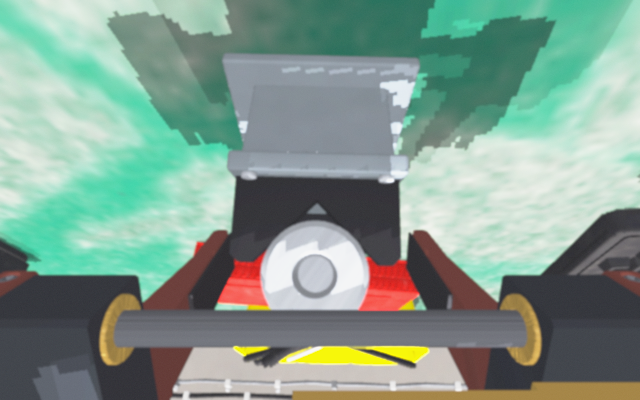

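apply_moves(motion=[[0,0,0,0.02,-0.05,0.035,1],[0,0,0,0,0,0,0.4],[0,0,0,0,0,0,0.3],[0,0,0,0,0,0,0.2],[0,0,0,0,0,0,0.2],[0,0,0,0,0,0,0.2],[0,0,0,0,0,0,0.2]], newtons=60)

```text
clock: 9.25
tool_pos: [546.6, -214.0, 79.9]
tcp_rot: [0.073, 0.933, -0.04, 0.351]
contact_force: [1.7, 7.6, 1.3]
width: 43.4
```

```bash
python3 -c "
from h import *
fl()"
```

```text
t 9.25 pos [ 546.6 -214.    79.9] F [1.7 7.6 1.3] w 43.4 
 q [ 0.77  0.53 -0.54  2.35  2.83  0.42 -0.99]
[[-0.743   0.1641  0.6488]
 [ 0.108   0.9862 -0.1258]
 [-0.6605 -0.0234 -0.7505]]
fwd,lat 0.6609042611256954 -0.011249390847165513 jaw.f -0.009546800629383675 grasp [ 548.51465683 -214.3392024    77.68189383]
```

apply_moves(motion=[[0,0,0,0,0,0,0],[0,0,0,0,0,0,0],[0,0,0,0,0,0,0]], newtons=60)

```text
clock: 9.55
tool_pos: [547.0, -212.3, 80.0]
tcp_rot: [0.072, 0.933, -0.039, 0.351]
contact_force: [1.9, 5.9, 0.7]
width: 39.1
```

```bash
python3 -c "
from h import *
fl()"
```

```text
t 9.55 pos [ 547.  -212.3   80. ] F [1.9 5.9 0.7] w 39.1 
 q [ 0.77  0.53 -0.54  2.35  2.83  0.42 -0.99]
[[-0.7433  0.1611  0.6493]
 [ 0.1063  0.9867 -0.1231]
 [-0.6604 -0.0225 -0.7505]]
fwd,lat 0.6608895782640046 -0.00856493793725829 jaw.f -0.012631553182791487 grasp [ 548.96791339 -212.66042958   77.72685101]
```

apply_moves(motion=[[0,0,0,0,0,0.1,0],[0,0,0,0,0,0.3,0],[0,0,0,0,0,0.4,0],[-0.4,0.07,-0.34,0,0,0.2,0],[-0.63,0.11,-0.54,0,0,0.2,0],[-0.63,0.11,-0.54,0,0,0.3,0],[0,0,0,0,0,0.3,0]])

```text
clock: 10.25
tool_pos: [548.4, -209.7, 158.2]
tcp_rot: [0.106, 0.924, -0.144, 0.337]
contact_force: [-0.4, 1.0, -5.8]
width: 39.1
```

```bash
python3 -c "
from h import *
fl();snap('w5')"
```

```text
t 10.25 pos [ 548.4 -209.7  158.2] F [-0.4  1.  -5.8] w 39.1 
 q [ 0.24  0.29 -0.14  2.37  2.18  0.38 -0.64]
[[-0.7507  0.2935  0.5919]
 [ 0.0993  0.9359 -0.3381]
 [-0.6532 -0.1951 -0.7316]]
fwd,lat 0.6417395539887057 -0.2302852895100578 jaw.f 0.1266051286007594 grasp [ 550.17002787 -210.72624084  156.01182651]
```

View pics/w5.png

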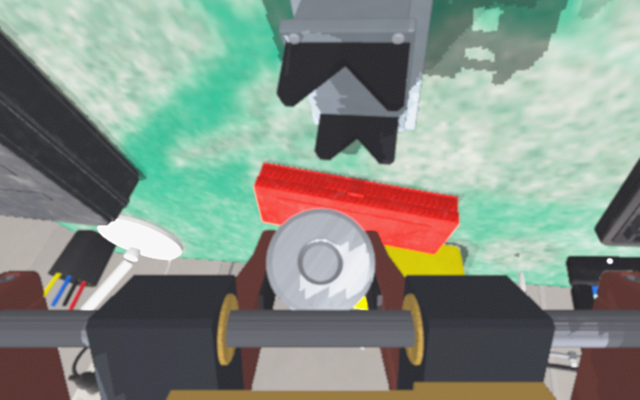

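The holder is clear of the rest; the weight read is about 5.8 N. Next I swing it upright, going back round the wrist singularity on the same side.

apply_moves(motion=[[-0.63,0.11,-0.54,0,0,0.3,0],[0.15,0.84,0,0,0.1,0.3,0],[0.15,0.84,0,0,0.1,0.3,0],[0.15,0.84,0,0,0.1,0.3,0],[0.15,0.84,0,0,0.1,0.3,0],[0.15,0.84,0,0,0.1,0.2,0],[0.15,0.84,0,0,0.1,0,0]])

```text
clock: 11.0
tool_pos: [544.1, -219.3, 205.4]
tcp_rot: [0.102, 0.962, -0.21, 0.139]
contact_force: [0.3, -2.3, -4.5]
width: 39.2
```

```bash
python3 -c "
from h import *
fl()"
```

```text
t 11.0 pos [ 544.1 -219.3  205.4] F [ 0.3 -2.3 -4.5] w 39.2 
 q [ 0.07  0.26 -0.02  2.09  0.76  0.67  0.83]
[[-0.9403  0.2551  0.2253]
 [ 0.1383  0.8913 -0.4319]
 [-0.311  -0.3749 -0.8733]]
fwd,lat 0.2969253138158805 -0.386275947442752 jaw.f 0.09653549351892146 grasp [ 544.78400793 -220.58500249  202.7933735 ]
```

```bash
cat >> h.py <<'E'
# tool-to-holder rotation at the grasp
MG=np.array([[-0.7433,0.1611,0.6493],[0.1063,0.9867,-0.1231],[-0.6604,-0.0225,-0.7505]])
_u,_,_v=np.linalg.svd(MG);MG=_u@_v
def hold(yaw=-10,pitch=20):
    y,p=np.radians([yaw,pitch]);a=np.array([np.cos(p)*np.cos(y),np.cos(p)*np.sin(y),-np.sin(p)])
    z=-a;x=np.array([0,0,1])-z*z[2];x/=np.linalg.norm(x);return np.c_[x,np.cross(z,x),z]
TH=MG.T@hold()      # holder axes in tool frame
SY=np.radians(-6.9);S=np.array([526.0,208.4,62.])
HT=np.array([[np.cos(SY),-np.sin(SY),0],[np.sin(SY),np.cos(SY),0],[0,0,1]])
RT=HT@TH.T          # tool target
# holder_grip in tool frame: measured point at grasp minus TCP
GT=MG.T@(np.array([547.6,-212.6,75.3])-np.array([547.0,-212.3,80.0]))
def todo(dz=0):
    o=bot.get_obs();M=R.from_quat(o["tcp_rot"]).as_matrix()
    rv=R.from_matrix(RT@M.T).as_rotvec();tgt=S+[0,0,47+dz]-RT@GT
    print("rotvec deg",np.degrees(rv).round(2),"shares(8deg)",(np.degrees(rv)/8).round(3),"norm",np.degrees(np.linalg.norm(rv)).round(2))
    print("TCP tgt",tgt.round(1),"delta",(tgt-o["tool_pos"]).round(1),"shares",((tgt-o["tool_pos"])/50).round(3))
    H=M@TH;print("holder z now",H[:,2].round(3),"flange now",(o["tool_pos"]+M@GT-47*H[:,2]).round(1))
E
python3 -c "
from h import *
print(GT,RT.round(3));todo(130)"
```

```text
[ 2.62626964 -0.09364858  3.95397746] [[-0.874  0.095 -0.477]
 [ 0.081  0.995  0.049]
 [ 0.479  0.004 -0.878]]
rotvec deg [29.38 42.89  0.63] shares(8deg) [3.673 5.362 0.079] norm 51.99
TCP tgt [530.2 208.1 241.2] delta [-13.9 427.4  35.8] shares [-0.278  8.548  0.716]
holder z now [-0.647  0.449  0.616] flange now [ 572.9 -241.8  172.2]
```

apply_moves(motion=[[0.4,0.58,0,0,0.2,0.2,0],[0.46,0.67,0.01,-0.03,0.5,0.2,0],[0.46,0.67,0.01,-0.03,0.6,0.2,0],[0.46,0.67,0.01,-0.03,0.6,0.2,0],[0.46,0.67,0.01,-0.03,0.6,0.1,0],[0.46,0.67,0.01,-0.03,0.6,0,0],[0.46,0.67,0.01,-0.03,0.6,0,0],[0.46,0.67,0.01,-0.03,0.6,0,0]])

```text
clock: 11.8
tool_pos: [536.0, -3.9, 250.5]
tcp_rot: [0.048, 0.97, 0.011, -0.24]
contact_force: [-0.2, 0.6, -5.9]
width: 39.7
```

```bash
python3 -c "
from h import *
st();todo(100)"
```

```text
t 11.8 pos [536.   -3.9 250.5] F [-0.2  0.6 -5.9] w 39.7 
 q [ 0.09  0.53 -0.23  1.55  0.01  1.55  1.34]
[[-0.8806  0.0993 -0.4634]
 [ 0.0885  0.9951  0.045 ]
 [ 0.4656 -0.0014 -0.885 ]]
rotvec deg [0.41 0.86 0.26] shares(8deg) [0.051 0.107 0.032] norm 0.98
TCP tgt [530.2 208.1 211.2] delta [ -5.8 212.  -39.3] shares [-0.116  4.24  -0.785]
holder z now [-0.015  0.007  1.   ] flange now [532.5  -3.9 201.2]
```

apply_moves(motion=[[0.05,0.1,0.03,-0.02,0.6,0,0],[0,0,0,-0.02,0.7,0,0],[0,0,0,-0.02,0.7,0,0],[0,0,0,-0.02,0.7,0,0],[0,0,0,-0.02,0.7,-0.1,0],[0,0,0,-0.02,0.5,-0.2,0],[0,0,0,0,0.3,-0.2,0],[0,0,0,0,0,-0.2,0]])

```text
clock: 12.6
tool_pos: [529.7, 207.9, 214.4]
tcp_rot: [0.043, 0.968, 0.013, -0.245]
contact_force: [0.1, -0.4, -5.2]
width: 39.3
```

```bash
python3 -c "
from h import *
st();todo(60);snap('w6')
im,d=capture('top');cv2.imwrite('pics/t6.png',cv2.resize(im[100:260,160:400,::-1],None,fx=3,fy=3))
im,d=capture('scene');cv2.imwrite('pics/sc6.png',cv2.resize(im[130:300,180:380,::-1],None,fx=4,fy=3.5))
"
```

```text
t 12.6 pos [529.7 207.9 214.4] F [ 0.1 -0.4 -5.2] w 39.3 
 q [-0.16  0.61 -0.31  1.52 -0.08  1.47  1.05]
[[-0.8762  0.0904 -0.4733]
 [ 0.0777  0.9959  0.0464]
 [ 0.4756  0.0039 -0.8797]]
rotvec deg [ 0.04  0.24 -0.25] shares(8deg) [ 0.005  0.03  -0.032] norm 0.35
TCP tgt [530.2 208.1 171.2] delta [  0.5   0.2 -43.2] shares [ 0.009  0.004 -0.864]
holder z now [-0.004  0.001  1.   ] flange now [525.7 208.1 165.2]
```

View pics/w6.png

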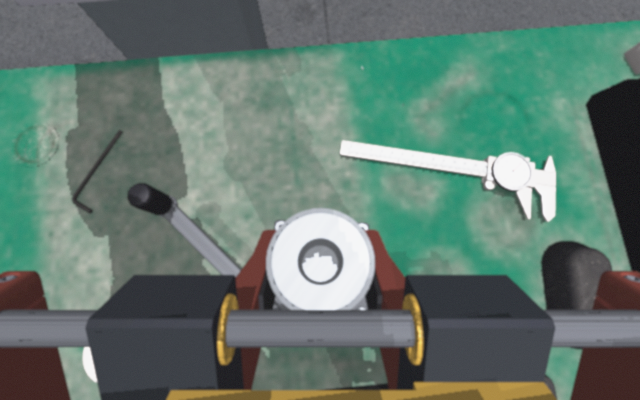

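View pics/sc6.png

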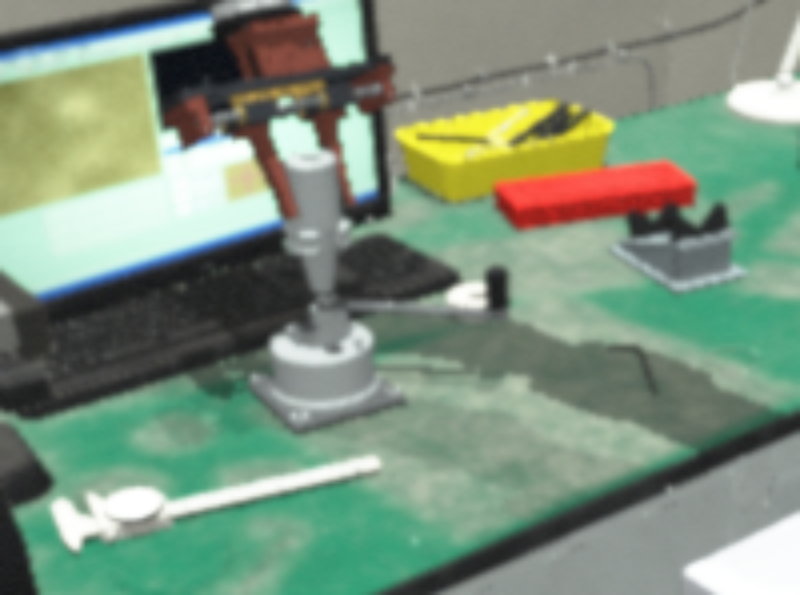

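Run:
```python
from h import *
m,im,d=load("w6");P=cloud(m,d)
M=(abs(P[...,2]-248)<8).astype(np.uint8);M[:190]=0;M[310:]=0;M[:,:255]=0;M[:,390:]=0
S_=P[M>0];print(len(S_),np.median(S_,0),)
A=np.c_[S_[:,:2]-S_[:,:2].mean(0),np.ones(len(S_))];c,*_=np.linalg.lstsq(A,S_[:,2],rcond=None);print("plane slopes",c)
# nose outline: contour of bright disc in image
g=im[...,:].min(2);B=((g>150).astype(np.uint8));B[:195]=0;B[308:]=0;B[:,:255]=0;B[:,390:]=0
c,_=cv2.findContours(M,cv2.RETR_EXTERNAL,cv2.CHAIN_APPROX_NONE);c=max(c,key=len)[:,0]
from scipy.optimize import least_squares
p=plane(m,c[c[:,1]<300],248)
s=least_squares(lambda q:np.hypot(p[:,0]-q[0],p[:,1]-q[1])-q[2],[525,208,20],loss="soft_l1",f_scale=.5);print(s.x)
cv2.imwrite("pics/w6c.png",cv2.resize(im[190:320,250:390,::-1],None,fx=5,fy=4.5,interpolation=cv2.INTER_CUBIC))
# scene view: holder edges
```

```text
8514 [527.58506848 208.17735412 245.60278709]
plane slopes [2.51032894e-02 3.79877152e-03 2.45602213e+02]
[525.76522841 207.94398365  19.5146231 ]
```

View pics/w6c.png

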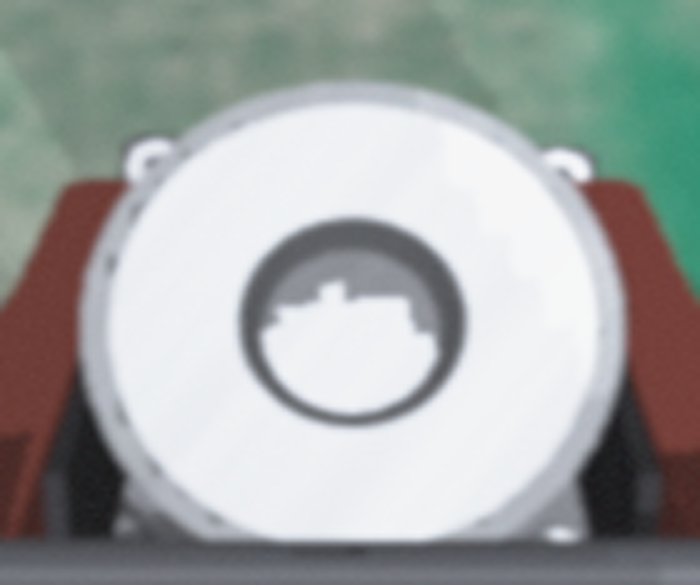

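apply_moves(motion=[[0,0.03,-0.03,0.005,0.005,-0.3,0],[0,0,0,0,0,-0.4,0],[0,0,0,0,0,-0.3,0],[0,0,0,0,0,-0.2,0],[0,0,0,0,0,-0.1,0],[0,0,0,0,0,0,0]])

```text
clock: 13.35
tool_pos: [530.3, 207.1, 150.2]
tcp_rot: [0.046, 0.968, 0.014, -0.247]
contact_force: [-0.2, 0.3, -6.2]
width: 39.1
```

```bash
python3 -c "
from h import *
st();todo(20);snap('w7')
im,d=capture('scene');cv2.imwrite('pics/sc7.png',cv2.resize(im[160:290,210:350,::-1],None,fx=5,fy=4.5,interpolation=cv2.INTER_CUBIC))
"
```

```text
t 13.35 pos [530.3 207.1 150.2] F [-0.2  0.3 -6.2] w 39.1 
 q [-0.16  0.68 -0.3   1.56 -0.06  1.36  1.06]
[[-0.8739  0.0961 -0.4765]
 [ 0.0828  0.9954  0.049 ]
 [ 0.479   0.0034 -0.8778]]
rotvec deg [0.05 0.02 0.07] shares(8deg) [0.007 0.002 0.009] norm 0.09
TCP tgt [530.2 208.1 131.2] delta [ -0.1   1.  -18.9] shares [-0.003  0.019 -0.379]
holder z now [-0.     0.001  1.   ] flange now [526.2 207.4 100.9]
```

View pics/sc7.png

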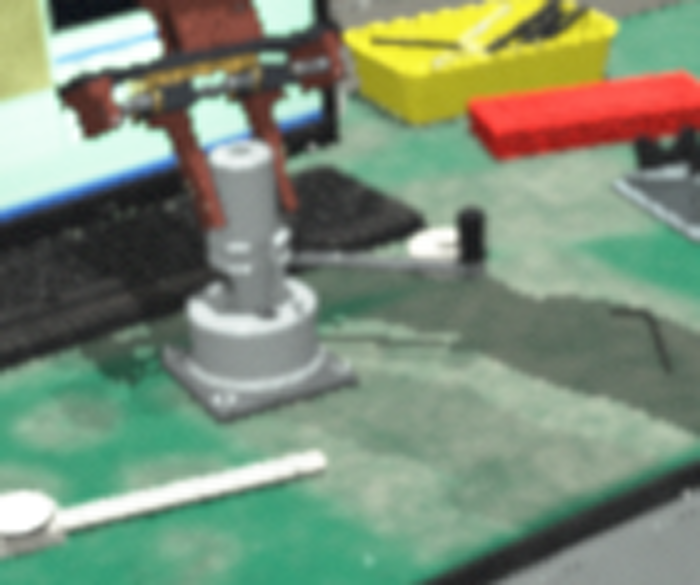

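View pics/w7.png

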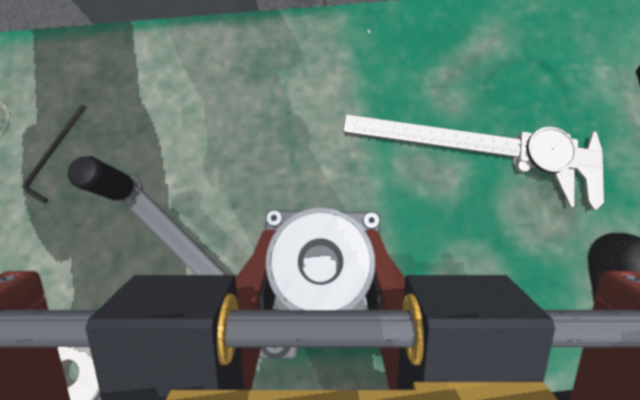

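apply_moves(motion=[[0,0,0,0,0.02,-0.1,0],[0,0,0,0,0,-0.1,0],[0,0,0,0,0,-0.1,0],[0,0,0,0,0,-0.08,0],[0,0,0,0,0,0,0]])

```text
clock: 13.95
tool_pos: [530.1, 208.2, 130.9]
tcp_rot: [0.046, 0.968, 0.013, -0.247]
contact_force: [0.4, 0.5, -5.5]
width: 39.6
```

```bash
python3 -c "
from h import *
st();todo(0)
"
```

```text
t 13.95 pos [530.1 208.2 130.9] F [ 0.4  0.5 -5.5] w 39.6 
 q [-0.16  0.7  -0.3   1.57 -0.06  1.33  1.06]
[[-0.8738  0.0958 -0.4768]
 [ 0.0826  0.9954  0.0487]
 [ 0.4792  0.0032 -0.8777]]
rotvec deg [ 0.06 -0.    0.06] shares(8deg) [ 0.008 -0.     0.007] norm 0.09
TCP tgt [530.2 208.1 111.2] delta [  0.1  -0.1 -19.7] shares [ 0.003 -0.001 -0.394]
holder z now [0.    0.001 1.   ] flange now [525.9 208.4  81.7]
```

apply_moves(motion=[[0,0,0,0,0,-0.08,0],[0,0,0,0,0,-0.08,0],[0,0,0,0,0,0,0]])

```text
clock: 14.25
tool_pos: [530.2, 208.2, 123.1]
tcp_rot: [0.046, 0.968, 0.013, -0.247]
contact_force: [-0.1, 0.1, -5.5]
width: 39.9
```

```bash
python3 -c "
from h import *
st();todo(0)
"
```

```text
t 14.25 pos [530.2 208.2 123.1] F [-0.1  0.1 -5.5] w 39.9 
 q [-0.17  0.71 -0.3   1.57 -0.06  1.32  1.06]
[[-0.874   0.0959 -0.4764]
 [ 0.0827  0.9954  0.0488]
 [ 0.4789  0.0033 -0.8779]]
rotvec deg [0.06 0.02 0.06] shares(8deg) [0.007 0.003 0.008] norm 0.09
TCP tgt [530.2 208.1 111.2] delta [  0.   -0.1 -11.9] shares [ 0.    -0.001 -0.238]
holder z now [-0.     0.001  1.   ] flange now [526.  208.4  73.9]
```

apply_moves(motion=[[0,0,0,0,0,-0.04,0],[0,0,0,0,0,-0.03,0],[0,0,0,0,0,0,0]])

```text
clock: 14.55
tool_pos: [530.4, 208.3, 120.0]
tcp_rot: [0.046, 0.968, 0.014, -0.246]
contact_force: [0.2, -1.1, -4.6]
width: 39.4
```

apply_moves(motion=[[0,0,0,0,0,-0.03,0],[0,0,0,0,0,0,0]])

```text
clock: 14.75
tool_pos: [530.4, 208.4, 118.6]
tcp_rot: [0.046, 0.968, 0.014, -0.246]
contact_force: [-1.2, 0.6, -5.0]
width: 39.2
```

```bash
python3 -c "
from h import *
st();todo(0);snap('w8')
m,im,d=load('w8');P=cloud(m,d)
M=(abs(P[...,2]-152)<12).astype(np.uint8);M[:190]=0;M[310:]=0;M[:,:255]=0;M[:,390:]=0
S_=P[M>0];A=np.c_[S_[:,:2]-S_[:,:2].mean(0),np.ones(len(S_))];print(np.linalg.lstsq(A,S_[:,2],rcond=None)[0])
im,d=capture('scene');cv2.imwrite('pics/sc8.png',cv2.resize(im[160:250,220:320,::-1],None,fx=7,fy=6.5,interpolation=cv2.INTER_CUBIC))
"
```

```text
t 14.75 pos [530.4 208.4 118.6] F [-1.2  0.6 -5. ] w 39.2 
 q [-0.17  0.71 -0.3   1.57 -0.06  1.31  1.06]
[[-0.8743  0.0959 -0.4757]
 [ 0.0825  0.9954  0.0491]
 [ 0.4783  0.0037 -0.8782]]
rotvec deg [0.04 0.07 0.07] shares(8deg) [0.005 0.008 0.008] norm 0.1
TCP tgt [530.2 208.1 111.2] delta [-0.2 -0.3 -7.4] shares [-0.005 -0.006 -0.148]
holder z now [-0.001  0.001  1.   ] flange now [526.3 208.7  69.4]
[1.78857683e-02 7.56016543e-03 1.49532151e+02]
```

View pics/sc8.png

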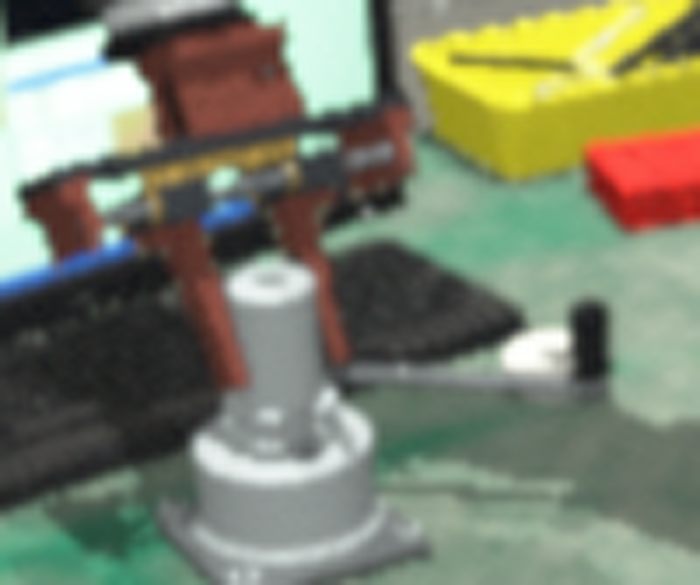

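apply_moves(motion=[[0,0,0,0,0,-0.02,0],[0,0,0,0,0,-0.02,0],[0,0,0,0,0,0,0]])

```text
clock: 15.15
tool_pos: [530.5, 208.3, 116.6]
tcp_rot: [0.046, 0.968, 0.014, -0.246]
contact_force: [0.7, -0.2, -4.8]
width: 39.4
```

apply_moves(motion=[[0,0,0,0,0,-0.02,0],[0,0,0,0,0,-0.01,0],[0,0,0,0,0,0,0]])

```text
clock: 15.45
tool_pos: [530.6, 208.4, 115.1]
tcp_rot: [0.046, 0.968, 0.014, -0.246]
contact_force: [1.1, -0.1, -5.2]
width: 39.6
```

apply_moves(motion=[[0,0,0,0,0,-0.02,0],[0,0,0,0,0,0,0]])

```text
clock: 15.65
tool_pos: [530.8, 208.4, 114.2]
tcp_rot: [0.046, 0.968, 0.014, -0.246]
contact_force: [1.4, 0.4, -5.0]
width: 39.6
```

apply_moves(motion=[[0,0,0,0,0,-0.02,0],[0,0,0,0,0,0,0]])

```text
clock: 15.85
tool_pos: [530.8, 208.5, 113.9]
tcp_rot: [0.046, 0.968, 0.014, -0.246]
contact_force: [1.4, -1.2, 2.8]
width: 39.6
```

```bash
python3 -c "
from h import *
st();todo(0)
m,im,d=snap('w9');P=cloud(m,d)
M=(abs(P[...,2]-147)<9).astype(np.uint8);M[:190]=0;M[310:]=0;M[:,:255]=0;M[:,390:]=0
S_=P[M>0];A=np.c_[S_[:,:2]-S_[:,:2].mean(0),np.ones(len(S_))];print(np.linalg.lstsq(A,S_[:,2],rcond=None)[0])
im,d=capture('scene');cv2.imwrite('pics/sc9.png',cv2.resize(im[180:250,230:310,::-1],None,fx=8,fy=8,interpolation=cv2.INTER_CUBIC))
"
```

```text
t 15.85 pos [530.8 208.5 113.9] F [ 1.4 -1.2  2.8] w 39.6 
 q [-0.17  0.72 -0.3   1.58 -0.06  1.3   1.07]
[[-0.8746  0.0959 -0.4753]
 [ 0.0823  0.9954  0.0494]
 [ 0.4778  0.0041 -0.8785]]
rotvec deg [0.02 0.1  0.06] shares(8deg) [0.002 0.012 0.008] norm 0.12
TCP tgt [530.2 208.1 111.2] delta [-0.6 -0.4 -2.7] shares [-0.011 -0.008 -0.054]
holder z now [-0.002  0.     1.   ] flange now [526.7 208.8  64.7]
[2.18922971e-02 4.95440796e-03 1.45062190e+02]
```

View pics/sc9.png

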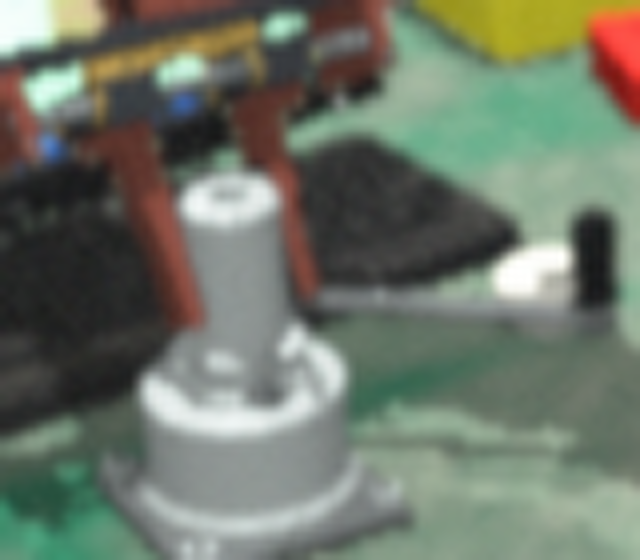

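View pics/w9.png

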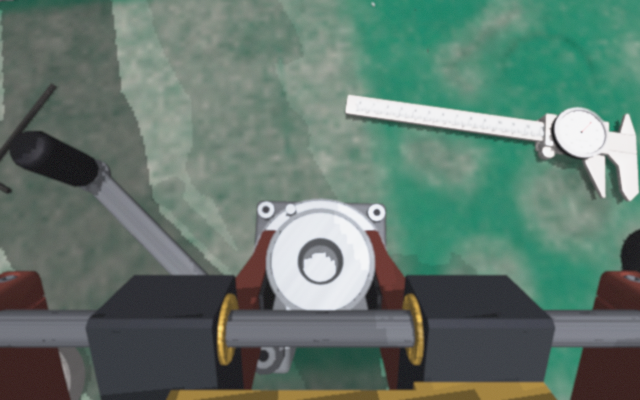

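apply_moves(motion=[[0,0,0,0,0,-0.015,0],[0,0,0,0,0,0,0]], newtons=60)

```text
clock: 16.15
tool_pos: [530.7, 208.5, 113.9]
tcp_rot: [0.046, 0.968, 0.014, -0.246]
contact_force: [1.0, -1.2, 7.8]
width: 39.3
```

apply_moves(motion=[[0,0,0,0,0,0,0],[0,0,0,0,0,0,0],[0,0,0,0,0,0,0.5],[0,0,0,0,0,0,0.6],[0,0,0,0,0,0,0.8],[0,0,0,0,0,0,0.8]], newtons=5)

```text
clock: 16.75
tool_pos: [530.2, 208.4, 112.3]
tcp_rot: [0.046, 0.968, 0.014, -0.247]
contact_force: [0.0, -0.4, 0.1]
width: 64.3
```

```bash
python3 -c "
from h import *
st()
m,im,d=snap('w10');P=cloud(m,d)
M=(abs(P[...,2]-147)<9).astype(np.uint8);M[:190]=0;M[310:]=0;M[:,:255]=0;M[:,390:]=0
S_=P[M>0];A=np.c_[S_[:,:2]-S_[:,:2].mean(0),np.ones(len(S_))];print(np.linalg.lstsq(A,S_[:,2],rcond=None)[0])
"
```

```text
t 16.75 pos [530.2 208.4 112.3] F [ 0.  -0.4  0.1] w 64.3 
 q [-0.17  0.72 -0.3   1.58 -0.06  1.3   1.07]
[[-0.8741  0.0957 -0.4762]
 [ 0.0823  0.9954  0.049 ]
 [ 0.4787  0.0037 -0.878 ]]
[ 7.00045457e-03 -1.38307085e-03  1.44955773e+02]
```

View pics/w10.png

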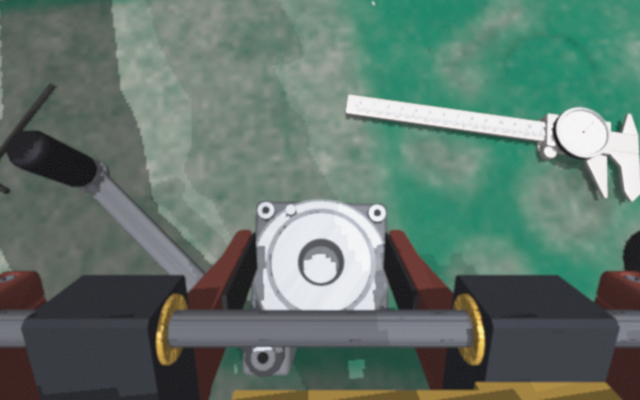

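Released. The nose face reads 145.0 mm (home is 145) with a slope of only 0.7 %, so the holder has settled. I retract straight up.

apply_moves(motion=[[0,0,0,0,0,0.1,1],[0,0,0,0,0,0.4,1],[0,0,0,0,0,0.7,1],[0,0,0,0,0,0.8,1],[0,-0.8,0,-0.3,0,0.4,1],[0,-0.9,0,-0.3,-0.3,0,1],[0,-0.9,0,-0.3,-0.4,0,1],[0,-0.8,0,-0.3,-0.4,0,1]])

```text
clock: 17.6
tool_pos: [470.0, 153.2, 233.5]
tcp_rot: [0.041, 0.999, 0.025, -0.009]
contact_force: [0.3, 0.0, 0.1]
width: 87.8
```

apply_moves(motion=[[0,0,0,-0.3,-0.4,0,1],[0,0,0,0,-0.2,0,1],[0,0,0,0,0,0,1]])

```text
clock: 17.9
tool_pos: [456.1, 122.2, 233.1]
tcp_rot: [0.043, 0.999, 0.024, -0.011]
contact_force: [-0.0, 0.7, -0.5]
width: 88.2
```

```bash
python3 -c "
from h import *
st();snap('k1')
im,d=capture('top');cv2.imwrite('pics/t10.png',cv2.resize(im[100:260,160:400,::-1],None,fx=3,fy=3,interpolation=cv2.INTER_CUBIC))
"
```

```text
t 17.9 pos [456.1 122.2 233.1] F [-0.   0.7 -0.5] w 88.2 
 q [-0.08  0.18 -0.31  2.02  0.    0.96  1.1 ]
[[-0.9961  0.0859 -0.0203]
 [ 0.0849  0.9952  0.049 ]
 [ 0.0244  0.0471 -0.9986]]
```

View pics/k1.png

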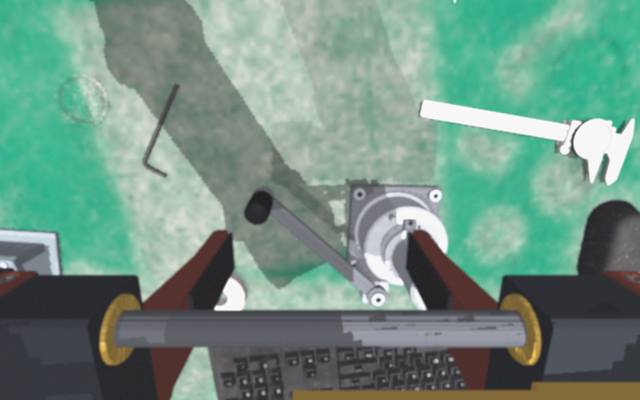

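View pics/t10.png

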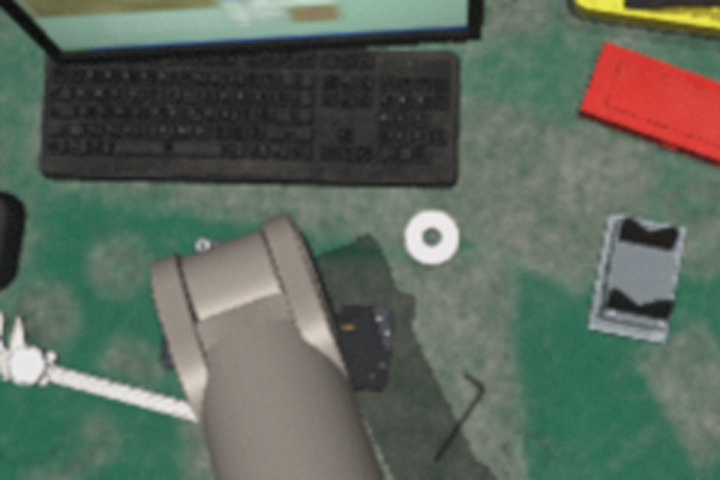

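Run:
```python
from h import *
m,im,d=load("k1");P=cloud(m,d)
Q=P[170:240,230:290].reshape(-1,3)
T=Q[(Q[:,2]>115)&(Q[:,2]<126)];print("top pts",len(T),T.mean(0).round(1),((T.max(0)+T.min(0))/2).round(1),(T.max(0)-T.min(0)).round(1))
k=((T.max(0)+T.min(0))/2)[:2];pv=np.array([568.4,175.1]);v=k-pv
print("r",np.hypot(*v),"open rad",np.arctan2(v[1],v[0])%(2*np.pi)-np.radians(173.1))
for a in np.linspace(0.85,0,9): th=np.radians(173.1)+a;print(round(a,2),(pv+146*np.array([np.cos(th),np.sin(th)])).round(1))
# holder check
H=P[180:310,345:450].reshape(-1,3);H=H[(H[:,2]>142)&(H[:,2]<149)];print("nose z",len(H),np.median(H,0) if len(H) else 0)
```

```text
top pts 487 [459.   77.9 119.1] [459.8  77.2 118.5] [18.8 19.5  6.9]
r 146.22915483105365 open rad 0.8537433359004298
0.85 [459.6  77.8]
0.74 [449.9  89.9]
0.64 [441.5 102.9]
0.53 [434.5 116.8]
0.42 [429.1 131.3]
0.32 [425.3 146.3]
0.21 [423.  161.7]
0.11 [422.4 177.2]
0.0 [423.5 192.6]
nose z 188 [530.22893149 191.92133555 144.62794242]
```

apply_moves(motion=[[-0.35,-0.145,0,0.07,-0.5,-0.2,1],[0,0,0,0,-0.4,-0.4,1],[0,0,0,0,0,-0.6,1],[0,0,0,0,0,-0.6,1],[0,0,0,0,0,-0.4,1],[0,0,0,0,0,-0.2,1],[0,0,0,0,0,0,1]])

```text
clock: 18.7
tool_pos: [458.9, 79.1, 111.2]
tcp_rot: [0.041, 0.999, 0.0, -0.002]
contact_force: [-0.3, -0.3, -0.2]
width: 87.7
```

```bash
python3 -c "
from h import *
st();snap('k2')
"
```

```text
t 18.7 pos [458.9  79.1 111.2] F [-0.3 -0.3 -0.2] w 87.7 
 q [-0.08  0.34 -0.26  2.14  0.13  0.67  1.06]
[[-9.966e-01  8.220e-02 -4.000e-03]
 [ 8.220e-02  9.966e-01  4.000e-04]
 [ 4.100e-03  0.000e+00 -1.000e+00]]
```

View pics/k2.png

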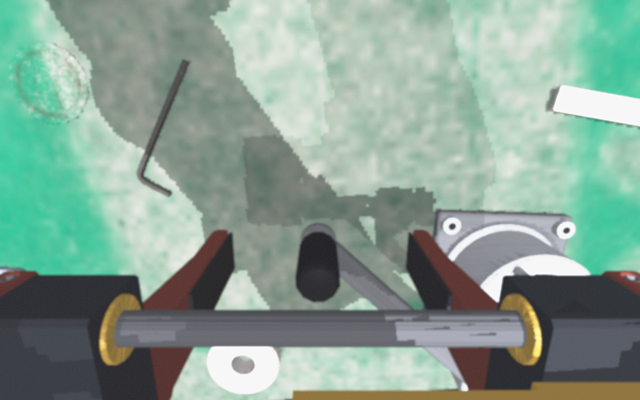

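The knob stands between the open fingers at about (318,265). I grip it lightly and swing it along its arc.

apply_moves(motion=[[0,0,0,0,0,0,0.3],[0,0,0,0,0,0,0.1],[0,0,0,0,0,0,0.1],[0,0,0,0,0,0,0],[0,0,0,0,0,0,0],[0,0,0,0,0,0,0],[0,0,0,0,0,0,0]], newtons=10)

```text
clock: 19.45
tool_pos: [459.0, 78.4, 112.5]
tcp_rot: [0.042, 0.999, 0.0, -0.001]
contact_force: [-0.7, -0.1, -0.3]
width: 35.3
```

apply_moves(motion=[[0,0,0,-0.1,0.12,0,0],[0,0,0,-0.09,0.12,0,0],[0,0,0,-0.17,0.26,0,0],[0,0,0,-0.14,0.28,0,0],[0,0,0,-0.11,0.29,0,0],[0,0,0,-0.08,0.3,0,0],[0,0,0,0,0,0,0]])

```text
clock: 20.15
tool_pos: [420.8, 148.0, 111.5]
tcp_rot: [0.04, 0.999, -0.001, -0.003]
contact_force: [-6.3, 0.1, 0.8]
width: 19.6
```

```bash
python3 -c "
from h import *
st()
"
```

```text
t 20.15 pos [420.8 148.  111.5] F [-6.3  0.1  0.8] w 19.6 
 q [-0.23  0.32 -0.29  2.18  0.14  0.66  0.88]
[[-0.9968  0.0801 -0.0067]
 [ 0.0801  0.9968 -0.0013]
 [ 0.0066 -0.0018 -1.    ]]
```

apply_moves(motion=[[0,0,0,0.02,0.25,0,0],[0,0,0,0.02,0.25,0,0],[0,0,0,0.02,0.2,0,0],[0,0,0,0.01,0.12,0,0],[0,0,0,0,0,0,0]])

```text
clock: 20.65
tool_pos: [422.7, 188.5, 111.0]
tcp_rot: [0.04, 0.999, -0.001, -0.005]
contact_force: [-10.8, 2.4, 1.4]
width: 19.9
```

```bash
python3 -c "
from h import *
st()
"
```

```text
t 20.65 pos [422.7 188.5 111. ] F [-10.8   2.4   1.4] w 19.9 
 q [-0.3   0.34 -0.3   2.14  0.15  0.68  0.79]
[[-0.9967  0.0801 -0.01  ]
 [ 0.0802  0.9968 -0.0022]
 [ 0.0098 -0.003  -0.9999]]
```

apply_moves(motion=[[0,0,0,-0.02,0.04,0,0],[0,0,0,0,0.04,0,0],[0,0,0,0,0,0,0]])

```text
clock: 20.95
tool_pos: [423.0, 191.4, 111.1]
tcp_rot: [0.041, 0.999, -0.001, -0.004]
contact_force: [-6.2, -0.2, -2.2]
width: 19.9
```

apply_moves(motion=[[0,0,0,-0.02,0.04,0,0],[0,0,0,0,0.02,0,0],[0,0,0,0,0,0,0]])

```text
clock: 21.25
tool_pos: [423.2, 193.2, 111.1]
tcp_rot: [0.042, 0.999, -0.002, -0.003]
contact_force: [-5.4, -3.0, -4.5]
width: 19.5
```

Nearly at the stop. I press a little further and check the resisting force.

apply_moves(motion=[[0,0,0,0,0.04,0,0],[0,0,0,0,0.04,0,0],[0,0,0,0,0,0,0]])

```text
clock: 21.55
tool_pos: [423.1, 193.5, 111.0]
tcp_rot: [0.043, 0.999, -0.004, -0.004]
contact_force: [-5.4, -14.2, 1.8]
width: 20.0
```

apply_moves(motion=[[0,0,0,0,0.04,0,0],[0,0,0,0,0,0,0]])

```text
clock: 21.75
tool_pos: [423.1, 193.6, 110.8]
tcp_rot: [0.043, 0.999, -0.006, -0.004]
contact_force: [-5.5, -18.4, 4.5]
width: 20.2
```

apply_moves(motion=[[0,0,0,0.02,-0.08,0,0],[0,0,0,0,0,0,0],[0,0,0,0,0,0,0.5],[0,0,0,0,0,0,0.5],[0,0,0,0,0,0,0.5],[0,0,0,0,0,0,0.5]])

```text
clock: 22.35
tool_pos: [427.7, 197.7, 112.9]
tcp_rot: [0.041, 0.999, 0.001, 0.0]
contact_force: [0.8, -0.2, -0.7]
width: 43.5
```

```bash
python3 -c "
from h import *
st()
"
```

```text
t 22.35 pos [427.7 197.7 112.9] F [ 0.8 -0.2 -0.7] w 43.5 
 q [-0.31  0.35 -0.3   2.13  0.16  0.68  0.77]
[[-9.966e-01  8.260e-02  2.000e-04]
 [ 8.260e-02  9.966e-01  1.500e-03]
 [-1.000e-04  1.500e-03 -1.000e+00]]
```

apply_moves(motion=[[0,0,0,0,-0.08,0.2,0.5],[0,0,0,0,0,0.6,0.5],[0,0,0,0,0,0.8,0.5],[0,0,0,0.3,0,0.6,0.5],[0,0,0,0.3,0,0,0.5],[0,0,0,0,0,0,0.5],[0,0,0,0,0,0,0.5]])

```text
clock: 23.05
tool_pos: [456.2, 192.4, 221.6]
tcp_rot: [0.042, 0.999, -0.0, -0.002]
contact_force: [-0.7, 0.3, -0.4]
width: 44.2
```

Run:
```python
from h import *
st();m,im,d=snap("e1");P=cloud(m,d)
im2,_=capture('scene');cv2.imwrite('pics/sce.png',cv2.resize(im2[170:250,225:320,::-1],None,fx=7,fy=7,interpolation=cv2.INTER_CUBIC))
Z=P[...,2]
def comp(lo,hi,box):
    M=((Z>lo)&(Z<hi)).astype(np.uint8);Q=np.zeros_like(M);x0,x1,y0,y1=box;Q[y0:y1,x0:x1]=M[y0:y1,x0:x1]
    n,l,s,c=cv2.connectedComponentsWithStats(Q)
    if n<2: print("none");return
    k=1+s[1:,4].argmax();p=P[l==k];A=np.c_[p[:,:2]-p[:,:2].mean(0),np.ones(len(p))];print(s[k],"mean",p.mean(0).round(1),"mid",((p.max(0)+p.min(0))/2).round(1),"ext",(p.max(0)-p.min(0)).round(1),"slope",np.linalg.lstsq(A,p[:,2],rcond=None)[0][:2].round(3))
comp(141,150,(0,640,0,270));comp(114,126,(0,640,0,270))
```

```text
t 23.05 pos [456.2 192.4 221.6] F [-0.7  0.3 -0.4] w 44.2 
 q [-0.25  0.23 -0.31  1.98  0.08  0.95  0.88]
[[-9.965e-01  8.350e-02 -3.300e-03]
 [ 8.350e-02  9.965e-01 -4.000e-04]
 [ 3.200e-03 -7.000e-04 -1.000e+00]]
none
[303 147  28  28 593] mean [423.  192.4 119.1] mid [423.8 192.2 118.1] ext [19.4 19.3  8.1] slope [ 0.061 -0.012]
```

View pics/e1.png

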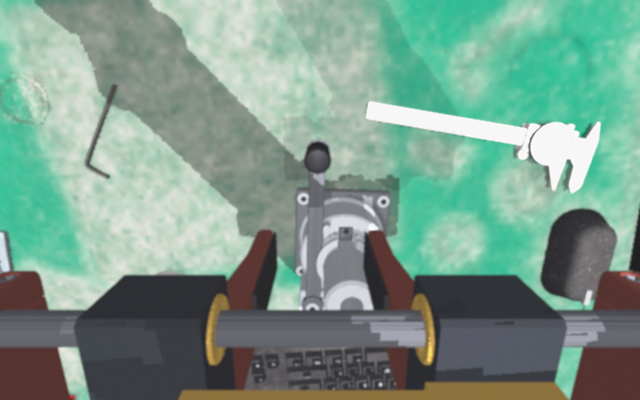

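View pics/sce.png

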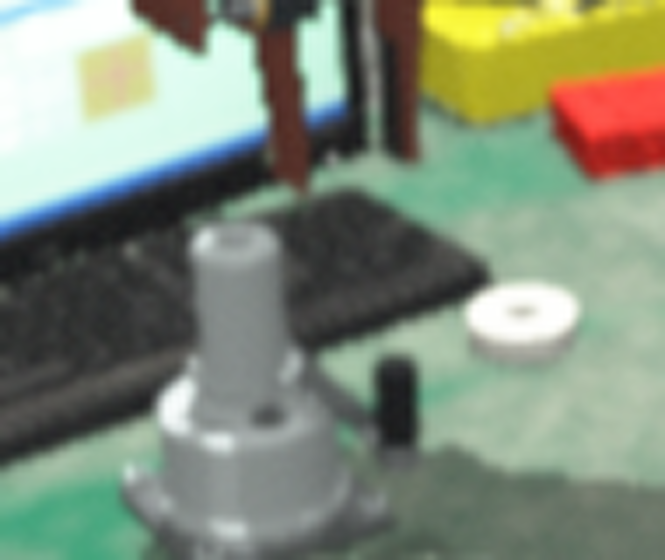

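apply_moves(motion=[[0,0,0,0.5,0,0.3,0.5],[0,0,0,0.7,0,0.3,0.5],[0,0,0,0.7,0,0.2,0.5],[0,0,0,0.3,0,0,0.5],[0,0,0,0,0,0,0.5],[0,0,0,0,0,0,0.5]])

```text
clock: 23.75
tool_pos: [565.5, 193.0, 261.1]
tcp_rot: [0.041, 0.999, -0.0, -0.002]
contact_force: [0.7, 1.3, -0.1]
width: 44.0
```

Run:
```python
from h import *
st();m,im,d=snap("e2");P=cloud(m,d);Z=P[...,2]
M=((Z>141)&(Z<150)).astype(np.uint8);M[280:]=0
n,l,s,c=cv2.connectedComponentsWithStats(M);k=1+s[1:,4].argmax();p=P[l==k]
A=np.c_[p[:,:2]-p[:,:2].mean(0),np.ones(len(p))];print(s[k],p.mean(0).round(1),((p.max(0)+p.min(0))/2).round(1),(p.max(0)-p.min(0)).round(1),np.linalg.lstsq(A,p[:,2],rcond=None)[0].round(3))
```

```text
t 23.75 pos [565.5 193.  261.1] F [ 0.7  1.3 -0.1] w 44.0 
 q [-0.22  0.35 -0.27  1.71  0.1   1.1   0.97]
[[-9.966e-01  8.250e-02 -4.300e-03]
 [ 8.250e-02  9.966e-01 -4.000e-04]
 [ 4.200e-03 -8.000e-04 -1.000e+00]]
[ 310  119   54   54 1925] [525.2 208.1 145. ] [525.7 208.1 144.5] [39.7 39.7  7. ] [3.00000e-03 1.00000e-03 1.45007e+02]
```

View pics/e2.png

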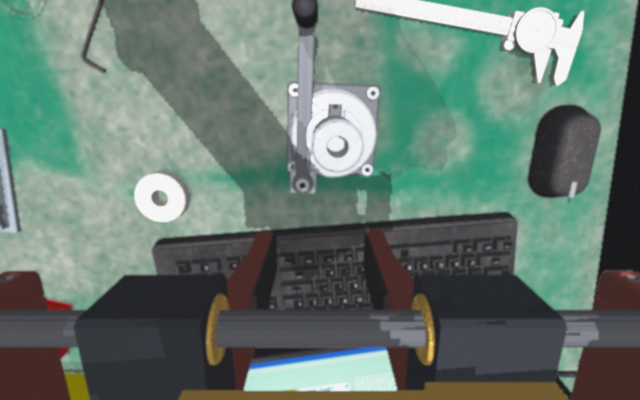

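The holder is upright: nose at (525.7, 208.1), height 145.0 mm, slope 0.3 %. The bar lies along the stand with its knob at (305,12). The arm touches nothing, so I hand in.

```bash
python3 -c "
from h import *
print(bot.finish_job())"
```

```text
the job is handed in; nothing more can be done
None
```

The holder is standing home in the stand with the locking bar closed on its stop, and I handed the job in at about 24 s of the 51 s allowed. `finish_job()` gives no verdict, so success rests on the checks below.

**What I did:** I gripped the holder by its body in the rest with the tool leaning about 41° forward and turned it upright on the way over. I then lowered it into the socket in small steps, released it, gripped the knob lightly and swung the bar round.

**Last checks:**

| Check | Measured | Should be |
|---|---|---|
| Nose face height | 145.0 mm | 145 mm |
| Nose centre (world x, y) | (525.7, 208.1) mm | Stand axis at (526.0, 208.4) mm |
| Nose face slope | 0.3 % | Level |
| Knob position (world x, y) | (423.8, 192.2) mm | (423.5, 192.6) mm, computed home position |

- **Stop:** pressing on about 5 mm past home raised the force on the knob to 18 N with almost no movement.
- **Seating force:** the highest reading I saw was about 13 N, against the 90 N limit.
- **Other items:** the hex key, ring gauge and caliper looked in place in the last pictures. The micrometer was out of view and I did not measure any of them again, but the arm did not go near them.

**What disagreed or went wrong:**
- The flange height worked out from the gripper pose was about 2.7 mm higher than the camera's nose height. I trusted the camera, and the contact height agreed with it.
- My first forward lean at the rest hit a wrist joint limit. I redid the approach from the other wrist position before gripping.

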